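Index the hub flanges and lock them with keepers

TASK

Get the hub flanges ready for drilling: turn every hub round in its nest, without lifting it out, until the notch in its rim faces the brass pointer, then lay a steel keeper in that fixture's channel and slide it in under the bridge, nose first, until it is fully home in the notch with its tab against the bridge. One keeper for each hub, any keeper fits any fixture, and a fixture without a hub needs none. Do not disturb the oil can, the V block or the roll of tape.

Things in the scene. Friction and masses are not known exactly. Their poses are not given: they have to be found in the camera images.
- nest_0: Fixed indexing fixture: grey base plate 8 mm thick (ends at x -161) with a round nest for a hub (slippery black nylon ring wall, inner radius 67, outer 77, top z 20 mm). Origin: on the bench under the nest's centre; its -x side faces the robot and carries a channel 23 mm wide, floor z 8, that runs along x into the nest. See mark.
- mark_0 (a point): The point of the hub's rim that the brass pointer is aimed at: nest frame (-65, 0, 20) mm. The pointer is on top of the bridge, which spans the channel from nest x -98 to -82 mm, 52 mm wide in y, underside z 22.5, top z 31. Channel rails: 12 mm high, 14.5 wide, 23 apart, straight from x -79 to -129, then flared open to x -155.
- hub_0: Loose aluminium hub flange lying in nest_0 (2 mm play, turns easily, 0.8 kg; may be absent): 130 mm diameter, 14 mm thick, low dome. Origin: centre of its underside. Four upright studs, 12 mm diameter, local z 14 to 42, at radius 54 mm, at 45, 135, 225, 315 degrees. Rim notch 22 mm wide, 15 deep, on its -x side: it faces the pointer when hub and nest have the same yaw.
- notch_0 (a point): Mouth of the notch of hub_0, on the rim: hub frame (-65, 0, 12) mm.
- home_0 (a point): Point inside the notch of hub_0 where the nose tip of a keeper that is fully home lies: hub frame (-53, 0, 6) mm.
- nest_1: Fixed indexing fixture: grey base plate 8 mm thick (ends at x -161) with a round nest for a hub (slippery black nylon ring wall, inner radius 67, outer 77, top z 20 mm). Origin: on the bench under the nest's centre; its -x side faces the robot and carries a channel 23 mm wide, floor z 8, that runs along x into the nest. See mark.
- mark_1 (a point): The point of the hub's rim that the brass pointer is aimed at: nest frame (-65, 0, 20) mm. The pointer is on top of the bridge, which spans the channel from nest x -98 to -82 mm, 52 mm wide in y, underside z 22.5, top z 31. Channel rails: 12 mm high, 14.5 wide, 23 apart, straight from x -79 to -129, then flared open to x -155.
- hub_1: Loose aluminium hub flange lying in nest_1 (2 mm play, turns easily, 0.8 kg; may be absent): 130 mm diameter, 14 mm thick, low dome. Origin: centre of its underside. Four upright studs, 12 mm diameter, local z 14 to 42, at radius 54 mm, at 45, 135, 225, 315 degrees. Rim notch 22 mm wide, 15 deep, on its -x side: it faces the pointer when hub and nest have the same yaw.
- notch_1 (a point): Mouth of the notch of hub_1, on the rim: hub frame (-65, 0, 12) mm.
- home_1 (a point): Point inside the notch of hub_1 where the nose tip of a keeper that is fully home lies: hub frame (-53, 0, 6) mm.
- nest_2: Fixed indexing fixture: grey base plate 8 mm thick (ends at x -161) with a round nest for a hub (slippery black nylon ring wall, inner radius 67, outer 77, top z 20 mm). Origin: on the bench under the nest's centre; its -x side faces the robot and carries a channel 23 mm wide, floor z 8, that runs along x into the nest. See mark.
- mark_2 (a point): The point of the hub's rim that the brass pointer is aimed at: nest frame (-65, 0, 20) mm. The pointer is on top of the bridge, which spans the channel from nest x -98 to -82 mm, 52 mm wide in y, underside z 22.5, top z 31. Channel rails: 12 mm high, 14.5 wide, 23 apart, straight from x -79 to -129, then flared open to x -155.
- hub_2: Loose aluminium hub flange lying in nest_2 (2 mm play, turns easily, 0.8 kg; may be absent): 130 mm diameter, 14 mm thick, low dome. Origin: centre of its underside. Four upright studs, 12 mm diameter, local z 14 to 42, at radius 54 mm, at 45, 135, 225, 315 degrees. Rim notch 22 mm wide, 15 deep, on its -x side: it faces the pointer when hub and nest have the same yaw.
- notch_2 (a point): Mouth of the notch of hub_2, on the rim: hub frame (-65, 0, 12) mm.
- home_2 (a point): Point inside the notch of hub_2 where the nose tip of a keeper that is fully home lies: hub frame (-53, 0, 6) mm.
- keeper_0: Loose steel keeper, one of 3 alike, 0.16 kg, flat on the bench: bar 80 mm long (x -35 to 45), 20 wide, 12 thick; its +x nose tapers over 12 mm to 8 mm wide; upright black plastic grip tab x -24 to 0, 16 wide in y, up to z 38. Origin: on the underside, 45 mm behind the nose tip. Fully home: flat on the channel floor, same yaw as the nest, origin at nest x -98 mm, tab against the bridge.
- nose_0 (a point): Nose tip of keeper_0: keeper frame (45, 0, 6) mm.
- keeper_1: Loose steel keeper, one of 3 alike, 0.16 kg, flat on the bench: bar 80 mm long (x -35 to 45), 20 wide, 12 thick; its +x nose tapers over 12 mm to 8 mm wide; upright black plastic grip tab x -24 to 0, 16 wide in y, up to z 38. Origin: on the underside, 45 mm behind the nose tip. Fully home: flat on the channel floor, same yaw as the nest, origin at nest x -98 mm, tab against the bridge.
- nose_1 (a point): Nose tip of keeper_1: keeper frame (45, 0, 6) mm.
- keeper_2: Loose steel keeper, one of 3 alike, 0.16 kg, flat on the bench: bar 80 mm long (x -35 to 45), 20 wide, 12 thick; its +x nose tapers over 12 mm to 8 mm wide; upright black plastic grip tab x -24 to 0, 16 wide in y, up to z 38. Origin: on the underside, 45 mm behind the nose tip. Fully home: flat on the channel floor, same yaw as the nest, origin at nest x -98 mm, tab against the bridge.
- nose_2 (a point): Nose tip of keeper_2: keeper frame (45, 0, 6) mm.
- oil_can: Green oil can with a spout, 57x80x151 mm, stands at the back. Bystander. Origin under its centre.
- v_block: Small grey V block, 45x32x30 mm, at the back left. Bystander. Origin under its centre.
- masking_tape: Roll of masking tape, 102 mm diameter, 24 mm thick, lies at the back right. Bystander. Origin under its centre.

How it is judged (in metres and radians):
At the end, for the whole second after the job is handed in: Every hub present lies flat in its nest with its notch within 6 mm of the pointer's mark, and a keeper lies flat and at rest in its channel with the nose tip within 6 mm of the fully home point in that notch; everything is let go (horizontal distance between notch_0 and mark_0 below 0.006 m and distance between hub_0 and nest_0 below 0.013 m and angle between each of hub_0, hub_1, hub_2's own z axis and vertical below 0.06 rad and angular speed of each of hub_0, hub_1, hub_2 below 0.1 rad/s and ((distance between nose_0 and home_0 below 0.006 m and angle between keeper_0's own z axis and vertical below 0.08 rad and linear speed of keeper_0 below 0.02 m/s) or (distance between nose_1 and home_0 below 0.006 m and angle between keeper_1's own z axis and vertical below 0.08 rad and linear speed of keeper_1 below 0.02 m/s) or (distance between nose_2 and home_0 below 0.006 m and angle between keeper_2's own z axis and vertical below 0.08 rad and linear speed of keeper_2 below 0.02 m/s)) and horizontal distance between notch_1 and mark_1 below 0.006 m and distance between hub_1 and nest_1 below 0.013 m and ((distance between nose_0 and home_1 below 0.006 m and angle between keeper_0's own z axis and vertical below 0.08 rad and linear speed of keeper_0 below 0.02 m/s) or (distance between nose_1 and home_1 below 0.006 m and angle between keeper_1's own z axis and vertical below 0.08 rad and linear speed of keeper_1 below 0.02 m/s) or (distance between nose_2 and home_1 below 0.006 m and angle between keeper_2's own z axis and vertical below 0.08 rad and linear speed of keeper_2 below 0.02 m/s)) and horizontal distance between notch_2 and mark_2 below 0.006 m and distance between hub_2 and nest_2 below 0.013 m and ((distance between nose_0 and home_2 below 0.006 m and angle between keeper_0's own z axis and vertical below 0.08 rad and linear speed of keeper_0 below 0.02 m/s) or (distance between nose_1 and home_2 below 0.006 m and angle between keeper_1's own z axis and vertical below 0.08 rad and linear speed of keeper_1 below 0.02 m/s) or (distance between nose_2 and home_2 below 0.006 m and angle between keeper_2's own z axis and vertical below 0.08 rad and linear speed of keeper_2 below 0.02 m/s))); the robot touches nothing.
It fails at once if a hub is lifted out of its nest (height (world z) of any of hub_0, hub_1, hub_2 above 0.022 m or angle between any of hub_0, hub_1, hub_2's own z axis and vertical above 0.35 rad).
It fails at once if the oil can is knocked over or moved by more than 3 cm (distance of oil_can from where it was at the start of the episode above 0.03 m or angle between oil_can's own z axis and vertical above 0.5 rad).
It fails at once if the v block is knocked over or moved by more than 3 cm (distance of v_block from where it was at the start of the episode above 0.03 m or angle between v_block's own z axis and vertical above 0.5 rad).
It fails at once if the masking tape is knocked over or moved by more than 3 cm (distance of masking_tape from where it was at the start of the episode above 0.03 m or angle between masking_tape's own z axis and vertical above 0.5 rad).
Of hub_0, hub_1, hub_2 only 2 to 3 are there at a start; the rules pass over those that are not, and their reading is None.
At some moment in a run one of keeper_0, keeper_1, keeper_2 may be knocked a few centimetres aside while the robot is not near it.
Once in a run the grip may slacken for a moment while it holds something.
It also fails if it takes over 210 s, if anything falls off the work surface, if the arm or the gripper's body presses on something with over 40 N, if the wrist force passes 120 N, or if a joint passes its speed limit or range.

ROBOT

A 6-joint arm with a two-finger parallel gripper is mounted at the origin on a cart in front of the work surface, level with it; the furniture and walls round the work are solid. World frame = base frame: x ahead of the robot, y to its left, z up, the work surface at z = 0. Lengths are in mm, angles in degrees, forces in N, time in s.
With the tool pointing down it reaches from about 300 to 950 mm from the base axis. Payload 3.1 kg.
Tool frame: the origin (TCP) lies at the very end of the fingers, on their centre line; the grasp point (between the pads) lies 19 mm behind it (hold_point_z is the distance from the TCP to the grasp point, in mm); z points along the fingers, y is the direction in which the jaws open and shut (so a half turn about z gives the same grasp; the last joint's range is limited). The gripper opens to 85 mm and grips with 20 to 120 N. Pads are 22 mm wide; open, the fingers measure 114 mm over their backs; the gripper's body (76 mm by 85 mm) begins 54 mm behind the grasp point. The pads swing forward as they close: fully open they stand 13 mm farther back than shut.
Start: joints at [61.839, 17.653, 93.61, -0, 68.738, -3.994], TCP at [255.903, 570.216, 231.272] pointing down, gripper open.
Joint ranges: [-175.34, 175.34], [-45.06, 112.39], [2.9, 150.54], [-68.45, 248.45], [3.09, 151.38], [-168.51, 168.51]. Speed limits (degrees/s): [159.86, 159.86, 180, 180, 180, 180].

INTERFACE

Orientations are given as a 3x3 rotation matrix whose columns are the frame's x, y, z axes.
In Python, from rig import * gives the robot as it stands.
- The arm moves only by the shell command python3 -m creep 'ROWS'. ROWS is JSON, one flat list of numbers, 7 for each row, row after row: the shift along the tool's x, y, z in cm, then the turn, a rotation vector about the tool's x, y, z in rad, then the finger opening in cm, from 0 to 8.54. A call has 1 to 20 rows; each row shifts and turns the commanded pose from where the row before left it, along the tool's axes as they then stand; what a row does not reach is not made up. A row lasts 1/8 s, in which the tool goes at most 62.5 mm and 10.7 degrees, less where a joint would pass 70% of its speed; a pose out of reach is approached as far as the arm can. A call with a gripper value outside its range is refused whole. The fingers move at their own pace and stop on an object; the grip force is fixed at half the most. Time passes only in rows, so rows that do not move let the fingers close. It gives the time, the measured TCP pose, the force and the opening at its end, in the units of the state.
- get_state(): the state, without advancing time (a new reading comes with each control period).
- get_image(name): name is "side" or "top"; returns a dict with "frame" (420x560x3 uint8, red, green, blue), "vfov" (degrees; the focal length in pixels is half the picture's height over the tangent of half this angle, whatever the lens; pixels are square), "cx", "cy" (the principal point, pixels), "k1" (the pictures are not rectified: a ray, as slopes to the right and down, at radius r is drawn at 1 + k1 r^2 times it, then the intrinsics apply), "R" (3x3) and "t" (3): a world point X has camera coordinates R X + t. Camera axes: x right, y down, z forward; pixel columns grow to the right and rows downward; lengths in mm; the calibration is good to about 2 mm. A picture is of the moment at which its call begins. There is no depth.
- finish_job(): hands the job in, once; it reports no verdict.
The state is a dict: "time_s": time; "joint_positions": joint angles; "joint_vel": joint speeds; "tau": joint torques, N m; "ee_pos": TCP position; "orientation": TCP orientation; "contact_force": force on the tool from outside, world axes, zero at the start; "moment": the same for the moment, N m; "opening": finger opening in mm.
Only numpy, scipy, OpenCV 4.12 (cv2) and the standard library are available. Lean on these libraries where they do the work, as an engineer would, in place of code of your own. Each camera call takes 0.05 s, during which the arm holds its last target. There are 200 camera calls.

## Working session

There is one attempt and no reset: what is moved stays moved. The work goes in short steps, Python scripts to look and compute and a shell command to move; the robot and the scene stay as the last step left them, time stands still between calls to the robot, and variables do not carry over. Pictures are saved under pics/ and viewed, about 12 in all and at most 16, crops included, and the job is handed in when it is done.

```bash
ls; mkdir -p pics
cat > h.py <<'E'
from rig import *
import numpy as np, cv2
def snap(n,fn=None):
    im=get_image(n)
    f=np.ascontiguousarray(im["frame"][:,:,::-1])
    if fn: cv2.imwrite("pics/"+fn,f)
    im["bgr"]=f; return im
def cam(im):
    h=im["frame"].shape[0]; f=h/2/np.tan(np.radians(im["vfov"])/2)
    K=np.array([[f,0,im["cx"]],[0,f,im["cy"]],[0,0,1.]])
    return K,np.array([im["k1"],0,0,0,0.]),np.array(im["R"]),np.array(im["t"])
def ground(im,uv,z):
    K,d,R,t=cam(im); uv=np.atleast_2d(np.array(uv,float)); z=np.broadcast_to(np.asarray(z,float),len(uv))
    p=cv2.undistortPoints(uv[:,None],K,d)[:,0]
    D=np.c_[p,np.ones(len(p))]@R; c=-R.T@t
    return c+D*((z-c[2])/D[:,2])[:,None]
def proj(im,X):
    K,d,R,t=cam(im)
    return cv2.projectPoints(np.atleast_2d(np.array(X,float)),cv2.Rodrigues(R)[0],t,K,d)[0][:,0]
E
python3 - <<'E'
from h import *
for n in("top","side"):
    im=snap(n,n+"0.png"); K,d,R,t=cam(im); print(n,K[0,0],im["cx"],im["cy"],im["k1"],(-R.T@t).round(),R.round(2).tolist())
s=get_state(); print(s)
E
```

```text
pics
top 442.5573819367784 276.34932806651244 208.96998719585048 -0.12531507452520924 [ 435.  -30. 1367.] [[-0.02, -1.0, 0.01], [-0.99, 0.02, -0.14], [0.14, -0.01, -0.99]]
side 397.33030541335563 287.51407258374314 208.72042397725136 -0.10545647823969302 [ 543. 1223.  638.] [[-1.0, -0.05, -0.02], [0.0, 0.42, -0.91], [0.05, -0.91, -0.42]]
{'time_s': 0.1, 'joint_positions': array([ 6.18419872e+01,  1.76986751e+01,  9.36813180e+01, -5.39491750e-04,
        6.87392475e+01, -3.99321084e+00]), 'joint_vel': array([-0.03156801, -0.08128399, -0.05886836,  0.03198792, -0.12791995,
       -0.03463217]), 'tau': array([-8.18977096e-04, -4.16419637e+01, -2.77640283e+01, -4.13328166e-05,
        4.11776971e-03, -1.73030895e-05]), 'ee_pos': array([255.52352899, 569.56277097, 230.17862825]), 'orientation': array([[-9.12373103e-01,  4.09358487e-01, -9.74362839e-04],
       [ 4.09359624e-01,  9.12371260e-01, -1.83897592e-03],
       [ 1.36180251e-04, -2.07669697e-03, -9.99997834e-01]]), 'contact_force': array([-0.25136771, -0.09625232,  0.28471261]), 'moment': array([ 0.0011776 ,  0.02118765, -0.02602393]), 'opening': 85.26581652409693}
```

View pics/top0.png

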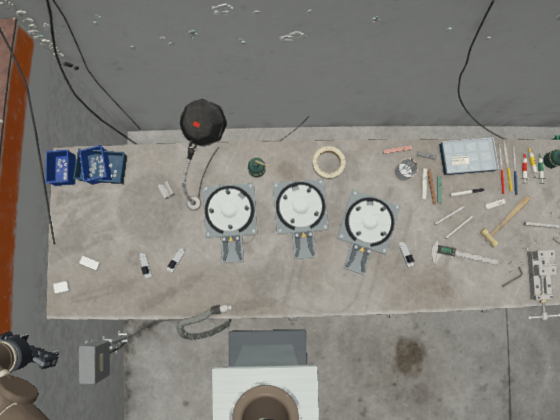

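View pics/side0.png

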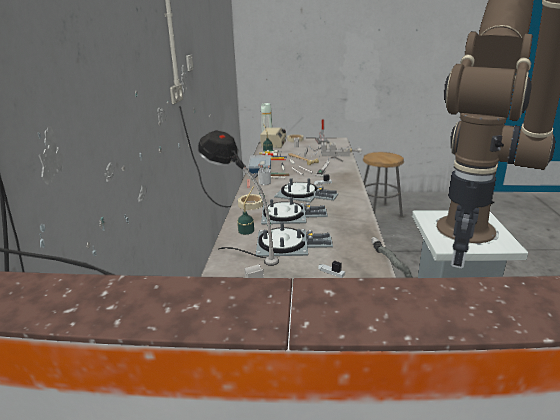

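The top view shows three hubs, at about (230,209), (301,206) and (369,222). The keepers are at (145,265), (176,260) and (406,254), and a lamp stands at (193,203). I'll zoom in.

Run:
```python
from h import *
im=snap("top")
f=im["bgr"]
a=cv2.resize(f[175:280,195:405],None,fx=3.8,fy=3.8,interpolation=cv2.INTER_CUBIC)
b=cv2.resize(f[235:280,130:195],None,fx=3.8,fy=3.8,interpolation=cv2.INTER_CUBIC)
c=cv2.resize(f[235:280,380:425],None,fx=3.8,fy=3.8,interpolation=cv2.INTER_CUBIC)
print(a.shape)
o=np.zeros((a.shape[0]+b.shape[0],a.shape[1],3),np.uint8); o[:a.shape[0]]=a
o[a.shape[0]:,:b.shape[1]]=b;o[a.shape[0]:,400:400+c.shape[1]]=c
cv2.imwrite("pics/crop1.png",o)
print(ground(im,[[145,265],[176,260],[406,254],[230,209],[301,206],[369,222],[193,203],[257,167],[328,162],[165,190]],10).round())
```

```text
(399, 798, 3)
[[ 464.  359.   10.]
 [ 478.  262.   10.]
 [ 481. -448.   10.]
 [ 633.   95.   10.]
 [ 638. -126.   10.]
 [ 583. -336.   10.]
 [ 654.  210.   10.]
 [ 764.    9.   10.]
 [ 777. -215.   10.]
 [ 697.  299.   10.]]
```

View pics/crop1.png

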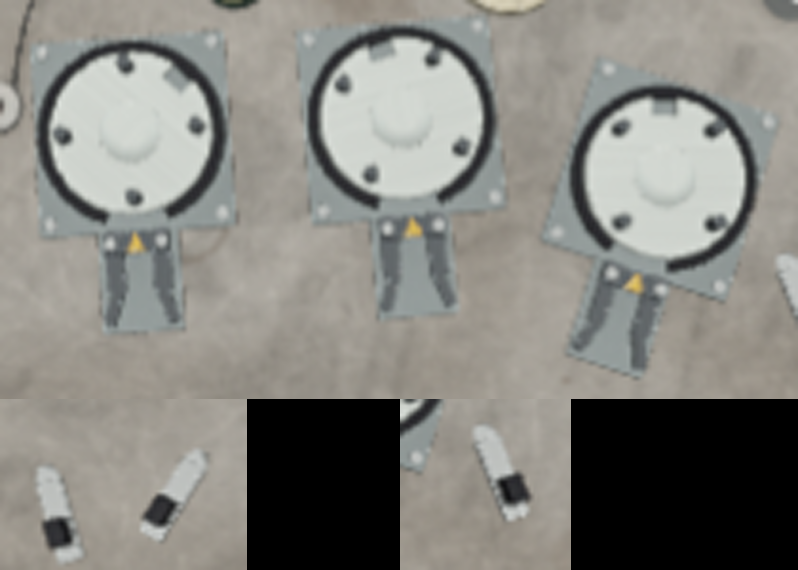

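Each notch faces roughly away from the robot, so all three hubs need large turns. Next I'll fit the fixture, hub and keeper poses using rectified patches.

```bash
cat > fit.py <<'E'
from h import *
from scipy.optimize import minimize
from scipy.ndimage import map_coordinates
def samp(im,ch,P):
    uv=proj(im,P); return map_coordinates(ch,[uv[:,1],uv[:,0]],order=1,mode='nearest')
def w(p,xy,z):  # nest-frame -> world
    c,s=np.cos(p[2]),np.sin(p[2]); x,y=xy[:,0],xy[:,1]
    return np.c_[p[0]+c*x-s*y,p[1]+s*x+c*y,np.full(len(x),z)]
def grid(x0,x1,y0,y1,s=1.5):
    g=np.mgrid[x0:x1+.1:s,y0:y1+.1:s]; return g.reshape(2,-1).T
def pol(r,a): return np.c_[r*np.cos(a),r*np.sin(a)]
A=np.radians(np.arange(-150,150.1,1.5))
def nestfit(im,p0):
    g=im["bgr"].astype(float).mean(2)
    ch=grid(-158,-82,2,45)
    def cost(p):
        c=0
        for r in(69,71,73,75): c+=samp(im,g,w(p,pol(r,A),20)).mean()/4
        for r in(80,82): c-=.3*samp(im,g,w(p,pol(r,A),14)).mean()/2
        for r in(62,64): c-=.5*samp(im,g,w(p,pol(r,A),21)).mean()/2
        m=ch*[1,-1]
        d=samp(im,g,w(p,ch,13))-samp(im,g,w(p,m,13))
        return c+ .7*np.abs(d).mean()
    best=None
    for dy in np.radians([-6,-3,0,3,6]):
        r=minimize(cost,np.array(p0)+[0,0,dy],method='Nelder-Mead',options=dict(initial_simplex=np.array(p0)+[0,0,dy]+np.array([[0,0,0],[6,0,0],[0,6,0],[0,0,.05]])))
        if best is None or r.fun<best.fun: best=r
    return best.x,best.fun
def hubfit(im,p):
    g=im["bgr"].astype(float).mean(2)
    k=pol(6,np.arange(0,6.3,.8)); out=[]
    ths=np.radians(np.arange(0,360,.5))
    o=lambda r,a:np.array([r*np.cos(a),r*np.sin(a)])
    sc=[]
    for th in ths:
        s=0
        for q in (45,135,225,315):
            for z in(34,42,50): s+=samp(im,g,w([p[0],p[1],th],np.r_[k*.5,k*.8]+o(54,np.radians(q)),z)).mean()/12
        n=samp(im,g,w([p[0],p[1],th],grid(-64,-52,-9,9),20)).mean()
        sc.append(s+.5*n)
    i=int(np.argmin(sc)); return np.degrees(ths[i]),sc[i]
def keepfit(im,p0,z0=0):
    g=im["bgr"].astype(float).mean(2)
    tab=grid(-23,-1,-7,7); bar=np.r_[grid(3,32,-9,9),grid(33,42,-4,4),grid(-34,-28,-9,9)]
    out=np.r_[grid(-34,33,14,16),grid(-34,33,-16,-14),grid(-43,-40,-9,9),grid(49,52,-6,6),[[45,9],[45,-9]]]
    def cost(p): return samp(im,g,w(p,tab,z0+38)).mean()-samp(im,g,w(p,bar,z0+12)).mean()+.6*samp(im,g,w(p,out,z0+2)).mean()
    best=None
    for dx in(-15,0,15):
      for a in np.radians(range(-40,41,20)):
        q=np.array(p0)+[dx,0,a]
        r=minimize(cost,q,method='Nelder-Mead',options=dict(initial_simplex=q+np.array([[0,0,0],[8,0,0],[0,8,0],[0,0,.2]])))
        if best is None or r.fun<best.fun: best=r
    return best.x,best.fun
N0=[[633,95,0],[638,-126,0],[583,-336,-.24]]
K0=[[464,359,.2],[478,262,-.5],[481,-448,.4]]
E
python3 - <<'E'
from fit import *
im=snap("top"); v=im["bgr"].copy()
for i,p0 in enumerate(N0):
    p,c=nestfit(im,p0); h,hc=hubfit(im,p)
    print("nest",p[:2].round(1),np.degrees(p[2]).round(2),c.round(1),"hub",h,"rel",(h-np.degrees(p[2])+180)%360-180,hc.round(1))
    N0[i]=p.tolist()
big=cv2.resize(v,None,fx=4,fy=4,interpolation=cv2.INTER_CUBIC)
def dr(P,c): cv2.polylines(big,[np.int32(proj(im,P)*4+1.5)],True,c,1)
for p in N0:
    dr(w(p,pol(67,A),20),(0,0,255));dr(w(p,pol(77,A),20),(0,0,255))
    dr(w(p,np.array([[-161,0],[-50,0.]]),8),(0,255,0));dr(w(p,np.array([[-98,-26],[-82,-26],[-82,26],[-98,26.]]),31),(255,0,0))
    h=hubfit(im,p)[0]
    for q in(45,135,225,315):
        c=pol(54,np.radians([q+h]))[0]; dr(w([p[0],p[1],0],pol(6,np.arange(0,6.3,.5))+c,50),(0,255,255))
for i,k0 in enumerate(K0):
    p,c=keepfit(im,k0); print("keep",p[:2].round(1),np.degrees(p[2]).round(1),c.round(1))
    dr(w(p,np.array([[-35,-10],[33,-10],[45,-4],[45,4],[33,10],[-35,10.]]),12),(0,0,255))
    dr(w(p,np.array([[-24,-8],[0,-8],[0,8],[-24,8.]]),38),(0,255,0))
o=big[700:1120,500:1700]
cv2.imwrite("pics/fit.png",np.vstack([o[:,240:1040], np.hstack([o[180:,0:290],o[180:,850:1200],np.zeros((240,160,3),np.uint8)])])[:600])
E
```

```text
nest [629.6  97.2] 3.04 -69.5 hub 138.5 rel 135.462476036873 180.8
nest [ 637.2 -122.6] 3.52 -69.0 hub 195.5 rel -168.02010636345062 182.8
nest [ 584.1 -335.6] -19.9 -68.9 hub 177.5 rel -162.60168943138285 178.8
keep [461.2 356.7] 21.8 -46.0
keep [476.5 263.5] -27.4 -41.7
keep [ 478.4 -446.9] 12.9 -49.6
```

View pics/fit.png

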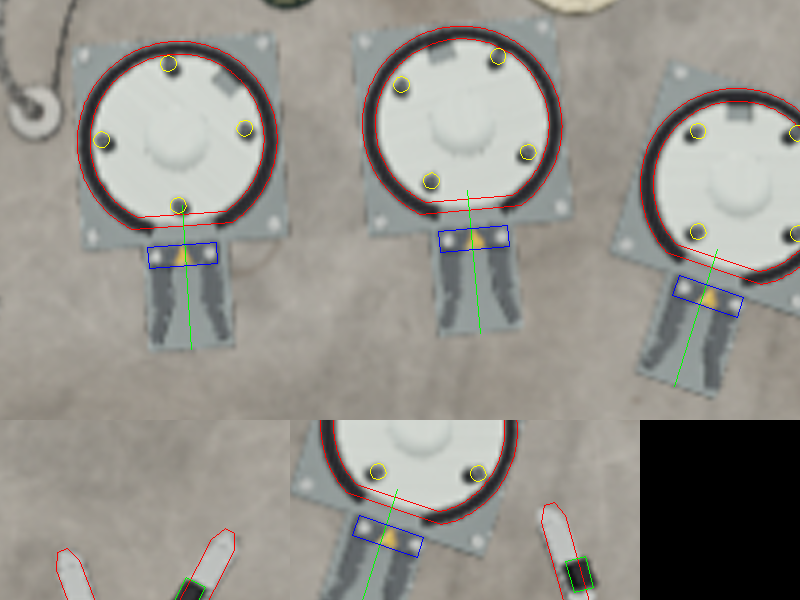

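```bash
cat > go.py <<'E'
import sys; from h import *
# usage: go.py x y z psi : delta in tool axes (cm) and turn about tool z (rad)
def delta(x,y,z,psi):
    s=get_state(); R=np.array(s["orientation"]); p=np.array(s["ee_pos"])
    cur=np.degrees(np.arctan2(R[1,0],R[0,0])); d=(cur-psi)
    j=s["joint_positions"]
    print("t",round(s["time_s"],2),"pos",p.round(1),"psi",round(cur,2),"j",np.round(j),"op",round(s["opening"],1),"F",np.round(s["contact_force"],1))
    print("tilt",np.round(R[:2,2],3)," shift cm",(R.T@(np.array([x,y,z])-p)/10).round(2)," turn rad",np.radians(d).round(3),"deg",round(d,1))
    c,sn=np.cos(np.radians(psi)),np.sin(np.radians(psi))
    Rn=np.array([[c,sn,0],[sn,-c,0],[0,0,-1]]); print("if turned first:",(Rn.T@(np.array([x,y,z])-p)/10).round(2))
if __name__=="__main__": delta(*map(float,sys.argv[1:5]))
E
python3 - <<'E'
from h import *
t=snap("top");s=snap("side")
def P(im): K,d,R,T=cam(im); return K,d,np.c_[R,T]
K,d,M=P(t);K2,d2,M2=P(s)
for a,b in(((203,122),(218,147)),((193,203),(270,261)),((257,167),(245,222))):
    u=cv2.undistortPoints(np.float64([[a]]),K,d)[0].T;v=cv2.undistortPoints(np.float64([[b]]),K2,d2)[0].T
    X=cv2.triangulatePoints(M,M2,u,v); print((X[:3]/X[3]).ravel().round())
E
python3 go.py 420 250 200 138.5; python3 go.py 629.6 97.2 130 138.5
```

```text
[803. 130. 333.]
[658. 211.   3.]
[762.   9.  32.]
t 0.3 pos [255.8 570.  230.9] psi 155.83 j [62. 18. 94.  0. 69. -4.] op 85.0 F [ 0.2 -0.2  0.6]
tilt [-0.    -0.001]  shift cm [-28.08 -22.47   3.1 ]  turn rad 0.303 deg 17.3
if turned first: [-33.5  -13.08   3.09]
t 0.3 pos [255.8 570.  230.9] psi 155.83 j [62. 18. 94.  0. 69. -4.] op 85.0 F [ 0.2 -0.2  0.6]
tilt [-0.    -0.001]  shift cm [-53.46 -27.82  10.1 ]  turn rad 0.303 deg 17.3
if turned first: [-59.33 -10.64  10.09]
```

```bash
python3 -m creep '[0,0,0,0,0,0.15,8.5, 0,0,0,0,0,0.153,8.5, -3.7,-1.45,0.34,0,0,0,8.5, -3.7,-1.45,0.34,0,0,0,8.5, -3.7,-1.45,0.34,0,0,0,8.5, -3.7,-1.45,0.34,0,0,0,8.5, -3.7,-1.45,0.34,0,0,0,8.5, -3.7,-1.45,0.34,0,0,0,8.5, -3.7,-1.45,0.34,0,0,0,8.5, -3.7,-1.45,0.34,0,0,0,8.5, -3.7,-1.45,0.34,0,0,0,8.5]'; python3 go.py 629.6 97.2 110 138.5
```

```text
time_s: 1.68
ee_pos: [419.2, 250.6, 200.8]
orientation: [[-0.749, 0.663, 0.001], [0.663, 0.749, 0.0], [-0.0, 0.001, -1.0]]
contact_force: [0.6, -0.2, 0.2]
opening: 85.2
t 1.68 pos [419.2 250.6 200.8] psi 138.48 j [ 26.   4. 113.  -0.  62. -23.] op 85.2 F [ 0.6 -0.2  0.2]
tilt [0.001 0.   ]  shift cm [-25.92   2.46   9.08]  turn rad -0.0 deg -0.0
if turned first: [-25.92   2.45   9.08]
```

Over hub 0, down to z 110, then a look.

```bash
python3 -m creep '[-3.7,0.35,1.3,0,0,0,8.5, -3.7,0.35,1.3,0,0,0,8.5, -3.7,0.35,1.3,0,0,0,8.5, -3.7,0.35,1.3,0,0,0,8.5, -3.7,0.35,1.3,0,0,0,8.5, -3.7,0.35,1.3,0,0,0,8.5, -3.72,0.35,1.3,0,0,0,8.5,0,0,0,0,0,0,8.5]'; python3 go.py 629.6 97.2 28 138.5
python3 -c "
from h import *
a=snap('side')['bgr'][170:280,200:360];b=snap('top')['bgr'][130:270,150:300]
cv2.imwrite('pics/s1.png',np.hstack([cv2.resize(a,(480,330)),cv2.resize(b,(320,330))]))"
```

```text
time_s: 2.68
ee_pos: [630.1, 96.4, 108.4]
orientation: [[-0.747, 0.665, -0.001], [0.665, 0.747, -0.0], [0.0, -0.001, -1.0]]
contact_force: [-0.6, 0.6, -0.9]
opening: 84.9
t 2.67 pos [630.1  96.4 108.4] psi 138.32 j [  5.  27.  97.  -0.  57. -44.] op 84.9 F [-0.6  0.6 -0.9]
tilt [-0.001 -0.   ]  shift cm [0.09 0.03 8.04]  turn rad -0.003 deg -0.2
if turned first: [0.09 0.03 8.04]
```

View pics/s1.png

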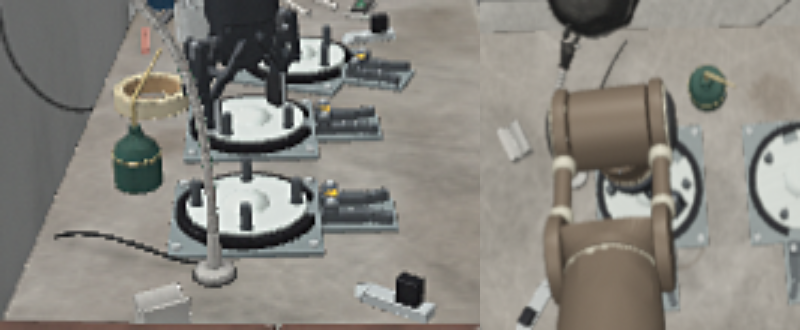

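```bash
python3 -m creep '[0.05,0,2,0,0,0,8.5, 0.04,0.03,2,0,0,0,8.5, 0,0,2,0,0,0,8.5, 0,0,2,0,0,0,8.5, 0,0,0,0,0,0.1,8.5, 0,0,0,0,0,0.15,8.5, 0,0,0,0,0,0.15,8.5, 0,0,0,0,0,0.15,8.5, 0,0,0,0,0,0.15,8.5,0,0,0,0,0,0.15,8.5]'; python3 go.py 629.6 97.2 28 -23.5
python3 -c "
from h import *
a=snap('side')['bgr'][170:280,200:360]
cv2.imwrite('pics/s2.png',cv2.resize(a,(640,440)))"
```

```text
time_s: 4.03
ee_pos: [627.7, 98.7, 28.3]
orientation: [[0.008, 1.0, -0.002], [1.0, -0.008, -0.001], [-0.001, -0.002, -1.0]]
contact_force: [-0.1, -0.2, -0.2]
opening: 84.9
t 4.03 pos [627.7  98.7  28.3] psi 89.55 j [ 5. 33. 98. -0. 49.  6.] op 84.9 F [-0.1 -0.2 -0.2]
tilt [-0.002 -0.001]  shift cm [-0.15  0.19  0.03]  turn rad 1.973 deg 113.1
if turned first: [0.24 0.06 0.03]
```

View pics/s2.png

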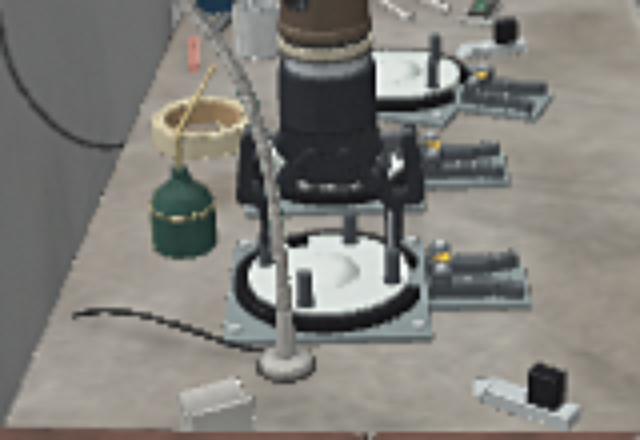

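```bash
python3 -m creep '[-0.15,0.1,0,0,0,0.14,8.5, 0,0,0,0,0,0.14,8.5, 0,0,0,0,0,0.14,8.5, 0,0,0,0,0,0.14,8.5, 0,0,0,0,0,0.14,8.5, 0,0,0,0,0,0.14,8.5, 0,0,0,0,0,0.14,8.5, 0,0,0,0,0,0.14,8.5, 0,0,0,0,0,0.14,8.5, 0,0,0,0,0,0.14,8.5, 0,0,0,0,0,0.14,8.5, 0,0,0,0,0,0.14,8.5, 0,0,0,0,0,0.14,8.5, 0,0,0,0,0,0.1,8.5, 0,0,0,0,0,0.05,8.5,0,0,0,0,0,0,8.5]'; python3 go.py 629.6 97.2 28 -23.5
python3 -c "
from h import *
a=snap('side')['bgr'][170:280,200:360]
cv2.imwrite('pics/s3.png',cv2.resize(a,(640,440)))"
```

```text
time_s: 6.08
ee_pos: [629.9, 99.4, 28.7]
orientation: [[0.92, -0.391, 0.001], [-0.391, -0.92, 0.003], [0.0, -0.003, -1.0]]
contact_force: [2.3, 4.5, -2.3]
opening: 84.7
t 6.08 pos [629.9  99.4  28.7] psi -23.02 j [  5.  33.  98.   0.  49. 118.] op 84.7 F [ 2.3  4.5 -2.3]
tilt [0.001 0.003]  shift cm [0.06 0.22 0.07]  turn rad 0.008 deg 0.5
if turned first: [0.06 0.21 0.07]
```

View pics/s3.png

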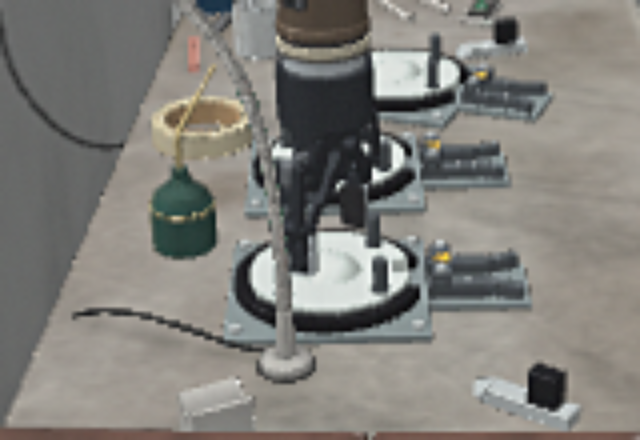

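```bash
python3 -m creep '[0,0,0,0,0,-0.15,8.5, 0,0,-3,0,0,0,8.5, 0,0,-3,0,0,0,8.5, 0,0,-3,0,0,0,8.5, 0,0,0,0,0,-0.174,8.5, 0,0,0,0,0,-0.174,8.5, 0,0,0,0,0,-0.174,8.5, -0.87,3.6,0,0,0,0,8.5, -0.87,3.6,0,0,0,0,8.5, -0.87,3.6,0,0,0,0,8.5, -0.87,3.6,0,0,0,0,8.5, -0.87,3.6,0,0,0,0,8.5, -0.87,3.6,0,0,0,0,8.5,0,0,0,0,0,0,8.5]'; python3 go.py 637.2 -122.6 28 15.5
python3 - <<'E'
from fit import *
im=snap("top"); p=[629.6,97.2]; print("hub0",hubfit(im,p)); print(nestfit(im,[629.6,97.2,.05]))
cv2.imwrite('pics/t4.png',cv2.resize(im["bgr"][170:270,190:340],None,fx=4,fy=4,interpolation=cv2.INTER_CUBIC))
E
```

```text
time_s: 7.88
ee_pos: [636.3, -127.5, 119.1]
orientation: [[0.965, 0.263, -0.0], [0.263, -0.965, -0.001], [-0.001, 0.001, -1.0]]
contact_force: [0.4, -0.2, -0.9]
opening: 84.6
t 7.88 pos [ 636.3 -127.5  119.1] psi 15.28 j [-15.  27.  95.  -0.  58.  60.] op 84.6 F [ 0.4 -0.2 -0.9]
tilt [-0.    -0.001]  shift cm [ 0.23 -0.46  9.11]  turn rad -0.004 deg -0.2
if turned first: [ 0.22 -0.45  9.11]
hub0 (np.float64(6.5), np.float64(209.0014241878057))
(array([6.29205131e+02, 9.56229477e+01, 4.15903381e-02]), np.float64(-70.11692009289543))
```

View pics/t4.png

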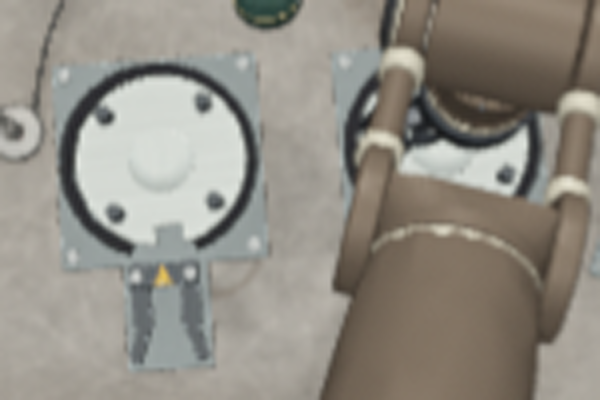

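```bash
python3 -m creep '[0.23,-0.46,2.1,0,0,0,8.5, 0,0,2.3,0,0,0,8.5, 0,0,2.3,0,0,0,8.5, 0,0,2.3,0,0,0,8.5, 0,0,0,0,0,-0.1,8.5, 0,0,0,0,0,-0.15,8.5, 0,0,0,0,0,-0.15,8.5, 0,0,0,0,0,-0.15,8.5, 0,0,0,0,0,-0.15,8.5, 0,0,0,0,0,-0.15,8.5, 0,0,0,0,0,-0.15,8.5, 0,0,0,0,0,-0.15,8.5, 0,0,0,0,0,-0.15,8.5, 0,0,0,0,0,-0.15,8.5, 0,0,0,0,0,-0.15,8.5, 0,0,0,0,0,-0.15,8.5]'; python3 go.py 637.2 -123.4 28 33
python3 go.py 637.2 -123.4 28 213
```

```text
time_s: 9.93
ee_pos: [636.6, -118.7, 28.1]
orientation: [[-0.438, 0.899, -0.002], [0.899, 0.438, 0.0], [0.001, -0.002, -1.0]]
contact_force: [-1.0, -2.3, 0.5]
opening: 84.7
t 9.93 pos [ 636.6 -118.7   28.1] psi 115.97 j [-14.  34.  96.  -0.  50. -40.] op 84.7 F [-1.  -2.3  0.5]
tilt [-0.002  0.   ]  shift cm [-0.45 -0.15  0.01]  turn rad 1.448 deg 83.0
if turned first: [-0.2   0.43  0.01]
t 9.93 pos [ 636.6 -118.7   28.1] psi 115.97 j [-14.  34.  96.  -0.  50. -40.] op 84.7 F [-1.  -2.3  0.5]
tilt [-0.002  0.   ]  shift cm [-0.45 -0.15  0.01]  turn rad -1.693 deg -97.0
if turned first: [ 0.2  -0.43  0.01]
```

```bash
python3 -m creep '[-0.35,-0.1,0,0,0,-0.15,8.5, 0,0,0,0,0,-0.15,8.5, 0,0,0,0,0,-0.15,8.5, 0,0,0,0,0,-0.15,8.5, 0,0,0,0,0,-0.15,8.5, 0,0,0,0,0,-0.15,8.5, 0,0,0,0,0,-0.15,8.5, 0,0,0,0,0,-0.15,8.5, 0,0,0,0,0,-0.15,8.5, 0,0,0,0,0,-0.15,8.5, 0,0,0,0,0,-0.1,8.5, 0,0,0,0,0,-0.06,8.5, 0,0,0,0,0,-0.033,8.5, 0,0,0,0,0,0,8.5]'; python3 go.py 584.1 -335.6 118 210
```

```text
time_s: 11.68
ee_pos: [637.9, -122.4, 28.8]
orientation: [[-0.842, -0.54, -0.001], [-0.54, 0.842, 0.001], [0.0, 0.001, -1.0]]
contact_force: [1.1, -1.1, -1.0]
opening: 85.0
t 11.68 pos [ 637.9 -122.4   28.8] psi -147.32 j [ -15.   34.   96.    0.   50. -137.] op 85.0 F [ 1.1 -1.1 -1. ]
tilt [-0.001  0.001]  shift cm [ 16.04 -15.03  -8.93]  turn rad -6.236 deg -357.3
if turned first: [ 15.32 -15.77  -8.92]
```

```bash
python3 -m creep '[0,0,0,0,0,0.15,8.5, 0,0,-3,0,0,0,8.5, 0,0,-3,0,0,0,8.5, 0,0,-3,0,0,0,8.5, 0,0,0,0,0,0.155,8.5, 0,0,0,0,0,0.155,8.5, 0,0,0,0,0,0.155,8.5, 0.74,-3.6,0,0,0,0,8.5, 0.74,-3.6,0,0,0,0,8.5, 0.74,-3.6,0,0,0,0,8.5, 0.74,-3.6,0,0,0,0,8.5, 0.74,-3.6,0,0,0,0,8.5, 0.74,-3.6,0,0,0,0,8.5,0,0,0,0,0,0,8.5,0,0,0,0,0,0,8.5]'; python3 go.py 584.1 -335.6 28 177.5
python3 - <<'E'
from fit import *
im=snap("top")
for p in ([629.6,97.2,.05],[637.2,-122.6,.06]): q=nestfit(im,p)[0]; print(q[:2],np.degrees(q[2]),hubfit(im,q))
E
```

```text
time_s: 13.55
ee_pos: [583.9, -335.9, 119.3]
orientation: [[-0.999, 0.045, -0.001], [0.045, 0.999, 0.001], [0.001, 0.001, -1.0]]
contact_force: [0.4, 0.6, -0.2]
opening: 85.4
t 13.55 pos [ 583.9 -335.9  119.3] psi 177.42 j [ -34.   29.   91.    0.   60. -121.] op 85.4 F [ 0.4  0.6 -0.2]
tilt [-0.001  0.001]  shift cm [-0.03  0.01  9.13]  turn rad -0.001 deg -0.1
if turned first: [-0.02  0.03  9.13]
[629.19935179  95.62513137] 2.380571365159743 (np.float64(6.5), np.float64(197.00435578463367))
[ 636.82554632 -121.18243089] 4.180384868512329 (np.float64(3.5), np.float64(201.8822239190531))
```

```bash
python3 -m creep '[0,0,2.2,0,0,0,8.5, 0,0,2.3,0,0,0,8.5, 0,0,2.3,0,0,0,8.5, 0,0,2.3,0,0,0,8.5, 0,0,0,0,0,0.1,8.5, 0,0,0,0,0,0.15,8.5, 0,0,0,0,0,0.15,8.5, 0,0,0,0,0,0.15,8.5, 0,0,0,0,0,0.15,8.5, 0,0,0,0,0,0.15,8.5, 0,0,0,0,0,0.15,8.5, 0,0,0,0,0,0.15,8.5, 0,0,0,0,0,0.15,8.5, 0,0,0,0,0,0.15,8.5, 0,0,0,0,0,0.15,8.5, 0,0,0,0,0,0.15,8.5, 0,0,0,0,0,0.15,8.5, 0,0,0,0,0,0.15,8.5]'; python3 go.py 584.1 -335.6 28 -49.4
```

```text
time_s: 15.85
ee_pos: [583.4, -335.9, 27.1]
orientation: [[0.504, 0.864, -0.002], [0.864, -0.504, 0.002], [0.0, -0.003, -1.0]]
contact_force: [-1.4, 3.4, 1.7]
opening: 85.1
t 15.85 pos [ 583.4 -335.9   27.1] psi 59.77 j [-34.  36.  92.   0.  51.  -3.] op 85.1 F [-1.4  3.4  1.7]
tilt [-0.002  0.002]  shift cm [ 0.07  0.05 -0.09]  turn rad 1.905 deg 109.2
if turned first: [ 0.02 -0.08 -0.09]
```

```bash
python3 -m creep '[0,0,-0.05,0,0,0.15,8.5, 0,0,0,0,0,0.15,8.5, 0,0,0,0,0,0.15,8.5, 0,0,0,0,0,0.15,8.5, 0,0,0,0,0,0.15,8.5, 0,0,0,0,0,0.15,8.5, 0,0,0,0,0,0.15,8.5, 0,0,0,0,0,0.15,8.5, 0,0,0,0,0,0.15,8.5, 0,0,0,0,0,0.15,8.5, 0,0,0,0,0,0.15,8.5, 0,0,0,0,0,0.12,8.5, 0,0,0,0,0,0.08,8.5, 0,0,0,0,0,0.055,8.5, 0,0,0,0,0,0,8.5, 0,0,0,0,0,-0.15,8.5, 0,0,-3,0,0,0,8.5, 0,0,-3,0,0,0,8.5, 0,0,-3,0,0,0,8.5, 0,0,0,0,0,0,8.5]'; python3 go.py 420 -330 120 13
```

```text
time_s: 18.35
ee_pos: [586.1, -338.3, 121.4]
orientation: [[0.759, -0.651, 0.005], [-0.651, -0.759, -0.003], [0.006, -0.001, -1.0]]
contact_force: [-0.2, -0.7, 0.9]
opening: 84.8
t 18.35 pos [ 586.1 -338.3  121.4] psi -40.58 j [-34.  29.  91.   0.  60.  97.] op 84.8 F [-0.2 -0.7  0.9]
tilt [ 0.005 -0.003]  shift cm [-13.16  10.18   0.05]  turn rad -0.935 deg -53.6
if turned first: [-16.    -4.54   0.14]
```

```bash
python3 -m creep '[0,0,0,0,0,-0.156,8.5, 0,0,0,0,0,-0.156,8.5, 0,0,0,0,0,-0.156,8.5, 0,0,0,0,0,-0.156,8.5, 0,0,0,0,0,-0.156,8.5, 0,0,0,0,0,-0.156,8.5, -3.2,-2.55,0,0,0,0,8.5, -3.2,-2.55,0,0,0,0,8.5, -3.2,-2.55,0,0,0,0,8.5, -3.2,-2.55,0,0,0,0,8.5, -3.2,-2.55,0,0,0,0,8.5, 0,0,0,0,0,0,6]'
python3 - <<'E'
from fit import *
im=snap("top")
for p in ([629.6,95.6,.05],[637.2,-122.6,.06],[584,-335.6,-.34]): q=nestfit(im,p)[0]; print(q[:2],np.degrees(q[2]),hubfit(im,q))
for k in ([461,357,.38],[476,263,-.48],[478,-447,.22]): p,c=keepfit(im,k); print("keep",p[:2].round(1),np.degrees(p[2]).round(1),c.round(1))
E
python3 go.py 464.8 -450 80 12.9
```

```text
time_s: 19.85
ee_pos: [395.0, -245.8, 116.2]
orientation: [[0.974, 0.225, -0.006], [0.225, -0.974, 0.005], [-0.005, -0.006, -1.0]]
contact_force: [0.6, -0.3, 0.9]
opening: 69.3
[629.21051556  95.62313061] 2.365871066070987 (np.float64(6.5), np.float64(192.442443548321))
[ 636.81899711 -121.18121512] 4.1790160267014995 (np.float64(3.5), np.float64(197.12269386564157))
[ 584.21770428 -336.6751359 ] -18.495073777014518 (np.float64(340.5), np.float64(184.6830983522874))
keep [461.2 356.7] 21.8 -45.8
keep [476.5 263.5] -27.4 -41.6
keep [ 478.3 -446.9] 12.7 -49.5
t 19.9 pos [ 397.6 -247.6  117.4] psi 13.02 j [-37.   9. 119.   0.  52.  40.] op 62.4 F [1.3 0.6 0.3]
tilt [-0.002  0.002]  shift cm [ 1.99 21.25  3.68]  turn rad 0.002 deg 0.1
if turned first: [ 2.03 21.23  3.74]
```

```bash
python3 -m creep '[0.33,3.54,0.6,0,0,0,5, 0.33,3.54,0.6,0,0,0,5, 0.33,3.54,0.6,0,0,0,5, 0.33,3.54,0.6,0,0,0,5, 0.33,3.54,0.6,0,0,0,5, 0.35,3.54,0.6,0,0,0,5, 0,0,0,0,0,0,5]'
python3 go.py 464.7 -450 14 12.7
python3 -c "
from h import *
a=snap('side')['bgr'][140:230,240:380];b=snap('top')['bgr'][200:300,340:460]
cv2.imwrite('pics/s5.png',np.hstack([cv2.resize(a,(560,360)),cv2.resize(b,(240,360))]))"
```

```text
time_s: 20.78
ee_pos: [468.2, -454.3, 81.7]
orientation: [[0.975, 0.224, 0.001], [0.224, -0.975, -0.001], [0.001, 0.002, -1.0]]
contact_force: [-0.2, -0.0, 0.3]
opening: 50.0
t 20.77 pos [ 468.2 -454.3   81.7] psi 12.97 j [-48.  30.  95.  -0.  55.  29.] op 50.0 F [-0.2 -0.   0.3]
tilt [ 0.001 -0.001]  shift cm [-0.25 -0.51  6.77]  turn rad 0.005 deg 0.3
if turned first: [-0.25 -0.49  6.77]
```

View pics/s5.png

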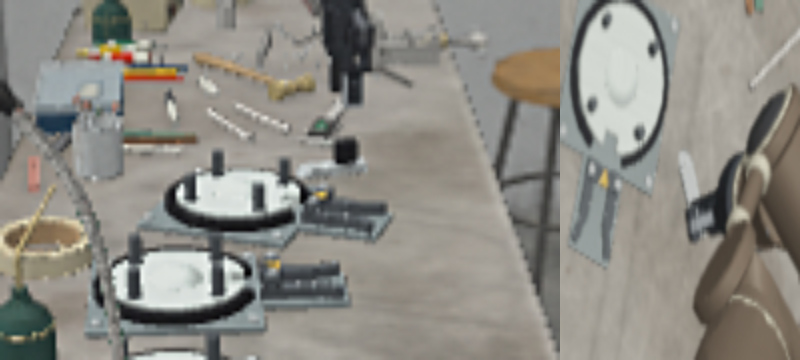

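```bash
python3 -m creep '[-0.25,-0.49,2,0,0,0,5, 0,0,2,0,0,0,5, 0,0,1.6,0,0,0,5, 0,0,1.1,0,0,0,5, 0,0,0,0,0,0,3, 0,0,0,0,0,0,1.2, 0,0,0,0,0,0,1.2, 0,0,0,0,0,0,1.2, 0,0,0,0,0,0,1.2]'
python3 go.py 464.7 -450 54 12.7
```

```text
time_s: 22.0
ee_pos: [463.7, -447.4, 16.8]
orientation: [[0.974, 0.226, 0.001], [0.226, -0.974, -0.001], [0.001, 0.001, -1.0]]
contact_force: [-0.6, -1.0, 0.7]
opening: 14.8
t 22.0 pos [ 463.7 -447.4   16.8] psi 13.05 j [-48.  35.  97.  -0.  48.  29.] op 14.8 F [-0.6 -1.   0.7]
tilt [ 0.001 -0.001]  shift cm [ 0.04  0.28 -3.72]  turn rad 0.006 deg 0.3
if turned first: [ 0.04  0.27 -3.72]
```

```bash
python3 -m creep '[0,0,-2,0,0,0,1.2, 0,0,-2,0,0,0,1.2, 0,0,-2,0,0,0,1.2, 0,0,0,0,0,0.14,1.2, 0,0,0,0,0,0.14,1.2, 0,0,0,0,0,0.14,1.2, 0,0,0,0,0,0.139,1.2, 0,0,0,0,0,0,1.2]'
python3 go.py 405.5 -274.8 55 -19
```

```text
time_s: 23.0
ee_pos: [463.7, -447.4, 77.6]
orientation: [[0.946, -0.324, 0.001], [-0.324, -0.946, -0.001], [0.001, 0.001, -1.0]]
contact_force: [-0.1, 0.9, -1.6]
opening: 14.9
t 23.0 pos [ 463.7 -447.4   77.6] psi -18.88 j [-48.  30.  96.   0.  54.  61.] op 14.9 F [-0.1  0.9 -1.6]
tilt [ 0.001 -0.001]  shift cm [-11.1  -14.45   2.24]  turn rad 0.002 deg 0.1
if turned first: [-11.13 -14.42   2.26]
```

```bash
python3 -m creep '[-2.22,-2.89,0.4,0,0,0,1.2, -2.22,-2.89,0.4,0,0,0,1.2, -2.22,-2.89,0.4,0,0,0,1.2, -2.22,-2.89,0.4,0,0,0,1.2, -2.22,-2.89,0.4,0,0,0,1.2, 0,0,0,0,0,0,1.2, 0,0,0,0,0,0,1.2]'
python3 go.py 405.5 -274.8 23 -19
python3 -c "
from h import *
a=snap('side')['bgr'][165:235,270:370];b=snap('top')['bgr'][200:290,310:420]
cv2.imwrite('pics/s6.png',np.hstack([cv2.resize(a,(500,350)),cv2.resize(b,(300,350))]))"
```

```text
time_s: 23.88
ee_pos: [406.6, -275.3, 57.2]
orientation: [[0.946, -0.324, 0.002], [-0.324, -0.946, -0.002], [0.003, 0.001, -1.0]]
contact_force: [-0.3, -1.0, -1.7]
opening: 14.9
t 23.88 pos [ 406.6 -275.3   57.2] psi -18.88 j [-39.  17. 118.  -0.  45.  70.] op 14.9 F [-0.3 -1.  -1.7]
tilt [ 0.002 -0.002]  shift cm [-0.13 -0.01  3.42]  turn rad 0.002 deg 0.1
if turned first: [-0.12 -0.01  3.42]
```

View pics/s6.png

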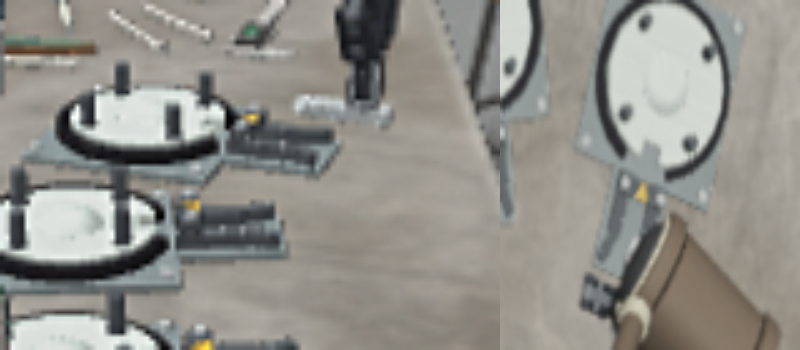

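```bash
python3 -m creep '[-0.1,0,1,0,0,0,1.2, 0,0,1,0,0,0,1.2, 0,0,0.8,0,0,0,1.2, 0,0,0.2,0,0,0,1.2, 0,0,0,0,0,0,1.2]'
python3 go.py 405.5 -274.8 23 -19
python3 -m creep '[0,0,0.2,0,0,0,1.2, 0,0,0,0,0,0,1.2]'
```

```text
time_s: 24.6
ee_pos: [404.2, -273.8, 25.8]
orientation: [[0.946, -0.325, -0.001], [-0.325, -0.946, 0.0], [-0.001, -0.0, -1.0]]
contact_force: [-0.2, -0.8, -2.1]
opening: 14.4
t 24.6 pos [ 404.2 -273.8   25.8] psi -18.98 j [-39.  21. 119.   0.  41.  70.] op 14.4 F [-0.2 -0.8 -2.1]
tilt [-0.001  0.   ]  shift cm [0.15 0.05 0.28]  turn rad 0.0 deg 0.0
if turned first: [0.15 0.05 0.28]
time_s: 24.85
ee_pos: [404.8, -274.3, 24.7]
orientation: [[0.946, -0.325, 0.001], [-0.325, -0.946, -0.001], [0.001, 0.0, -1.0]]
contact_force: [-0.3, 0.3, 1.2]
opening: 14.7
```

```bash
python3 -m creep '[0,0,0.05,0,0,0,1.2, 0.5,0,0,0,0,0,1.2, 0.5,0,0,0,0,0,1.2, 0.5,0,0,0,0,0,1.2, 0.5,0,0,0,0,0,1.2, 0.5,0,0,0,0,0,1.2, 0.5,0,0,0,0,0,1.2, 0,0,0,0,0,0,1.2]'
python3 go.py 478.3 -300.1 23 -19
python3 -m creep '[0.5,0,0,0,0,0,1.2, 0.5,0,0,0,0,0,1.2, 0.5,0,0,0,0,0,1.2]'
```

```text
time_s: 25.85
ee_pos: [418.7, -277.2, 24.3]
orientation: [[0.946, -0.321, -0.032], [-0.321, -0.947, 0.016], [-0.035, -0.005, -0.999]]
contact_force: [-34.9, 9.6, 43.8]
opening: 14.9
t 25.85 pos [ 418.7 -277.2   24.3] psi -18.74 j [-38.  23. 115.  -1.  44.  71.] op 14.9 F [-34.9   9.6  43.8]
tilt [-0.032  0.016]  shift cm [ 6.38  0.25 -0.09]  turn rad 0.005 deg 0.3
if turned first: [6.38 0.23 0.13]
time_s: 26.22
ee_pos: [437.9, -283.1, 24.0]
orientation: [[0.946, -0.324, -0.02], [-0.324, -0.946, 0.013], [-0.023, -0.006, -1.0]]
contact_force: [-19.6, 8.5, 27.0]
opening: 14.6
```

```bash
python3 -m creep '[0,0,-0.1,0,0,0,1.2, 0,0,-0.1,0,0,0,1.2, 0,0,0,0,0,0,1.2]'
python3 go.py 478.3 -300.1 23 -19
python3 -c "
from h import *
a=snap('side')['bgr'][175:225,290:365];b=snap('top')['bgr'][210:280,330:400]
cv2.imwrite('pics/s7.png',np.hstack([cv2.resize(a,(450,300)),cv2.resize(b,(300,300))]))"
```

```text
time_s: 26.6
ee_pos: [444.5, -285.4, 24.4]
orientation: [[0.945, -0.326, -0.005], [-0.326, -0.945, 0.006], [-0.007, -0.004, -1.0]]
contact_force: [-1.5, 4.3, -1.0]
opening: 14.8
t 26.6 pos [ 444.5 -285.4   24.4] psi -19.0 j [-37.  24. 113.   0.  43.  71.] op 14.8 F [-1.5  4.3 -1. ]
tilt [-0.005  0.006]  shift cm [3.67 0.29 0.11]  turn rad -0.0 deg -0.0
if turned first: [3.67 0.28 0.14]
```

View pics/s7.png

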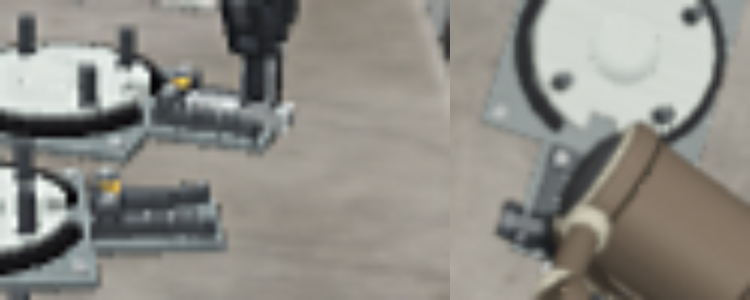

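```bash
python3 -m creep '[0.4,-0.05,0,0,0,0,1.2, 0.4,0,0,0,0,0,1.2, 0.4,0,0,0,0,0,1.2, 0.4,0,0,0,0,0,1.2, 0.4,0,0,0,0,0,1.2, 0,0,0,0,0,0,1.2]'
python3 go.py 478.3 -300.1 23 -19
```

```text
time_s: 27.45
ee_pos: [465.5, -292.8, 24.8]
orientation: [[0.945, -0.326, -0.002], [-0.326, -0.945, 0.004], [-0.003, -0.003, -1.0]]
contact_force: [0.6, 5.2, -1.7]
opening: 14.5
t 27.45 pos [ 465.5 -292.8   24.8] psi -19.02 j [-37.  26. 110.   0.  44.  72.] op 14.5 F [ 0.6  5.2 -1.7]
tilt [-0.002  0.004]  shift cm [1.45 0.27 0.17]  turn rad -0.0 deg -0.0
if turned first: [1.45 0.27 0.18]
```

```bash
python3 -m creep '[0.4,-0.05,0,0,0,0,1.2, 0.4,0,0,0,0,0,1.2, 0.3,0,0,0,0,0,1.2, 0.2,0,0,0,0,0,1.2, 0,0,0,0,0,0,1.2]'
python3 go.py 478.3 -300.1 23 -19; python3 -m creep '[0.2,0,0,0,0,0,1.2, 0.2,0,0,0,0,0,1.2,0,0,0,0,0,0,1.2]'
```

```text
time_s: 28.08
ee_pos: [478.3, -297.4, 25.2]
orientation: [[0.945, -0.326, -0.001], [-0.326, -0.945, 0.002], [-0.002, -0.002, -1.0]]
contact_force: [-0.9, 5.6, -2.1]
opening: 14.7
t 28.07 pos [ 478.3 -297.4   25.2] psi -19.02 j [-36.  27. 108.   0.  45.  73.] op 14.7 F [-0.9  5.6 -2.1]
tilt [-0.001  0.002]  shift cm [0.09 0.26 0.22]  turn rad -0.0 deg -0.0
if turned first: [0.09 0.26 0.22]
time_s: 28.45
ee_pos: [479.5, -297.7, 25.0]
orientation: [[0.946, -0.325, -0.007], [-0.325, -0.946, 0.005], [-0.008, -0.002, -1.0]]
contact_force: [-6.0, 6.2, 3.9]
opening: 15.0
```

```bash
python3 -m creep '[0.15,0,0,0,0,0,1.2, 0.15,0,0,0,0,0,1.2,0,0,0,0,0,0,1.2]'; python3 -m creep '[-0.2,0,0,0,0,0,2, 0,0,0,0,0,0,4, 0,0,0,0,0,0,4, 0,0,0,0,0,0,4, 0,0,-2,0,0,0,4, 0,0,-3,0,0,0,4,  0,0,-3,0,0,0,4]'
python3 go.py 470 -250 120 27
```

```text
time_s: 28.82
ee_pos: [479.5, -297.7, 24.9]
orientation: [[0.946, -0.325, -0.013], [-0.325, -0.946, 0.007], [-0.015, -0.003, -1.0]]
contact_force: [-13.6, 7.1, 8.4]
opening: 14.2
time_s: 29.7
ee_pos: [486.2, -302.6, 109.5]
orientation: [[0.946, -0.325, 0.007], [-0.325, -0.946, -0.006], [0.008, 0.003, -1.0]]
contact_force: [0.7, -0.0, 0.5]
opening: 39.8
t 29.7 pos [ 486.2 -302.6  109.5] psi -18.97 j [-36.  20. 106.  -0.  53.  73.] op 39.8 F [ 0.7 -0.   0.5]
tilt [ 0.007 -0.006]  shift cm [-3.23 -4.44 -1.08]  turn rad -0.802 deg -46.0
if turned first: [ 0.95 -5.42 -1.05]
```

```bash
python3 -m creep '[0,0,0,0,0,0.147,4.5, -2.02,-3.56,0,0,0,0,4.5, -2.02,-3.56,0,0,0,0,4.5, -2.02,-3.56,0,0,0,0,4.5, -2.02,-3.56,0,0,0,0,4.5, -2.02,-3.56,0,0,0,0,4.5, -2.02,-3.56,0,0,0,0,4.5, -2.02,-3.56,0,0,0,0,4.5, -2.02,-3.56,0,0,0,0,4.5]'
python3 - <<'E'
from fit import *
im=snap("top")
for p in ([637.2,-122.6,.06],[584,-335.6,-.34]): q=nestfit(im,p)[0]; print(q[:2],np.degrees(q[2]),hubfit(im,q))
for k in ([461,357,.38],[476,263,-.48]): p,c=keepfit(im,k); print("keep",p[:2].round(1),np.degrees(p[2]).round(1),c.round(1))
b=im["bgr"][175:285,130:430]
cv2.imwrite('pics/t8.png',cv2.resize(b,None,fx=2.66,fy=2.66,interpolation=cv2.INTER_CUBIC))
E
python3 go.py 464.1 269.9 110 -27.4
```

```text
time_s: 30.82
ee_pos: [475.1, 28.1, 109.0]
orientation: [[0.888, -0.46, 0.01], [-0.46, -0.888, -0.001], [0.009, -0.004, -1.0]]
contact_force: [0.2, -0.4, -1.3]
opening: 45.6
[ 636.81861398 -121.18434007] 4.170751166426414 (np.float64(3.5), np.float64(196.92253616413078))
[ 584.11395088 -336.65195682] -20.030932929215812 (np.float64(340.5), np.float64(193.76121466173566))
keep [461.2 356.7] 21.8 -45.9
keep [476.5 263.5] -27.4 -41.7
t 30.88 pos [474.3  31.9 108.8] psi -27.33 j [ -2.  10. 119.   0.  50. 116.] op 45.0 F [-1.   2.9  0.9]
tilt [0.009 0.002]  shift cm [-11.83 -20.67  -0.07]  turn rad 0.001 deg 0.1
if turned first: [-11.86 -20.66  -0.12]
```

View pics/t8.png

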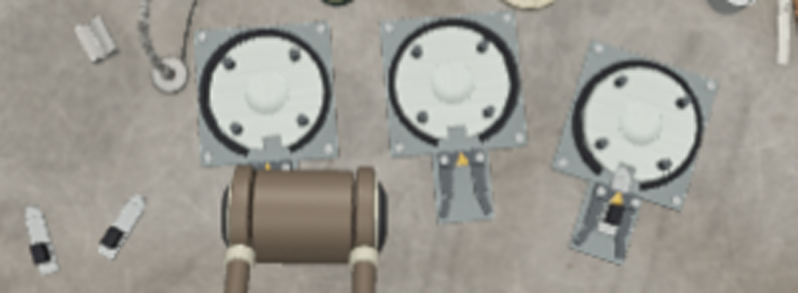

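```bash
python3 -m creep '[-2,-3.5,0,0,0,0,4.5, -2,-3.5,0,0,0,0,4.5, -2,-3.5,0,0,0,0,4.5, -2,-3.5,0,0,0,0,4.5, -2,-3.5,0,0,0,0,4.5, -2,-3.5,0,0,0,0,4.5, 0,0,2,0,0,0,4.5, 0,0,2,0,0,0,4.5, 0,0,0,0,0,0,4.5,0,0,0,0,0,0,4.5]'
python3 go.py 464.1 269.9 14 -27.4
python3 - <<'E'
from fit import *
im=snap("top"); c=np.cos;n=np.array([584.1,-336.65,np.radians(-19.5)])
q=w(n,np.array([[-98.,0]]),0)[0]; print("home kp",q)
p,c=keepfit(im,[q[0],q[1],n[2]],8); print(p,np.degrees(p[2]),c)
E
```

```text
time_s: 32.12
ee_pos: [463.2, 269.6, 67.7]
orientation: [[0.888, -0.46, 0.004], [-0.46, -0.888, 0.002], [0.003, -0.004, -1.0]]
contact_force: [0.3, 0.3, 0.4]
opening: 44.8
t 32.12 pos [463.2 269.6  67.7] psi -27.41 j [ 26.  20. 112.  -0.  47. 143.] op 44.8 F [0.3 0.3 0.4]
tilt [0.004 0.002]  shift cm [ 0.05 -0.04  5.37]  turn rad -0.0 deg -0.0
if turned first: [ 0.06 -0.06  5.37]
home kp [ 491.72113387 -303.9369278     0.        ]
[ 4.92246252e+02 -3.02950939e+02 -3.71693892e-01] -21.296491276111517 -35.279975883242145
```

```bash
python3 -m creep '[0.05,-0.05,1.8,0,0,0,4.5, 0,0,1.8,0,0,0,4.5, 0,0,1.7,0,0,0,4.5, 0,0,0,0,0,0,3, 0,0,0,0,0,0,1.2, 0,0,0,0,0,0,1.2, 0,0,0,0,0,0,1.2, 0,0,0,0,0,0,1.2]'
python3 go.py 464.1 269.9 14 -27.4
python3 -m creep '[0,0,-2,0,0,0,1.2, 0,0,-2,0,0,0,1.2, 0,0,-2,0,0,0,1.2,0,0,0,0,0,0,1.2]'
python3 go.py 440.4 86.8 55 2.7
```

```text
time_s: 33.17
ee_pos: [461.7, 269.1, 12.9]
orientation: [[0.888, -0.46, 0.0], [-0.46, -0.888, 0.0], [0.0, -0.0, -1.0]]
contact_force: [0.2, 0.7, -2.0]
opening: 14.6
t 33.17 pos [461.7 269.1  12.9] psi -27.4 j [ 26.  26. 113.  -0.  42. 143.] op 14.6 F [ 0.2  0.7 -2. ]
tilt [0. 0.]  shift cm [ 0.18 -0.18 -0.11]  turn rad 0.0 deg 0.0
if turned first: [ 0.18 -0.18 -0.11]
time_s: 33.67
ee_pos: [463.2, 269.9, 74.4]
orientation: [[0.888, -0.46, 0.004], [-0.46, -0.888, 0.002], [0.003, -0.004, -1.0]]
contact_force: [0.6, 0.1, -2.2]
opening: 14.8
t 33.67 pos [463.2 269.9  74.4] psi -27.4 j [ 26.  20. 112.  -0.  48. 143.] op 14.8 F [ 0.6  0.1 -2.2]
tilt [0.004 0.002]  shift cm [ 6.39 17.31  1.9 ]  turn rad -0.525 deg -30.1
if turned first: [-3.14 18.18  1.94]
```

```bash
python3 -m creep '[0,0,0,0,0,-0.131,1.2, 0,0,0,0,0,-0.131,1.2, 0,0,0,0,0,-0.131,1.2, 0,0,0,0,0,-0.132,1.2, -0.52,3.02,0.25,0,0,0,1.2, -0.52,3.02,0.25,0,0,0,1.2, -0.52,3.02,0.25,0,0,0,1.2, -0.52,3.02,0.25,0,0,0,1.2, -0.52,3.02,0.25,0,0,0,1.2, -0.52,3.02,0.25,0,0,0,1.2, 0,0,1,0,0,0,1.2, 0,0,1,0,0,0,1.2,0,0,0,0,0,0,1.2]'
python3 go.py 440.5 87.5 25 2.6
```

```text
time_s: 35.3
ee_pos: [437.8, 87.2, 36.3]
orientation: [[0.999, 0.048, -0.003], [0.048, -0.999, -0.0], [-0.003, -0.0, -1.0]]
contact_force: [0.7, -0.5, -1.9]
opening: 14.6
t 35.3 pos [437.8  87.2  36.3] psi 2.73 j [  6.  16. 124.   0.  41.  93.] op 14.6 F [ 0.7 -0.5 -1.9]
tilt [-0.003 -0.   ]  shift cm [ 0.28 -0.02  1.13]  turn rad 0.002 deg 0.1
if turned first: [ 0.27 -0.02  1.13]
```

```bash
python3 -m creep '[0.2,0,0.5,0,0,0,1.2, 0,0,0.4,0,0,0,1.2, 0,0,0.2,0,0,0,1.2, 0,0,0,0,0,0,1.2]'; python3 -m creep '[0,0,0.15,0,0,0,1.2, 0,0,0,0,0,0,1.2]'; python3 -m creep '[0,0,0.15,0,0,0,1.2, 0,0,0,0,0,0,1.2]'
```

```text
time_s: 35.8
ee_pos: [440.8, 86.8, 26.5]
orientation: [[0.999, 0.047, -0.0], [0.047, -0.999, -0.0], [-0.0, 0.0, -1.0]]
contact_force: [0.2, -0.2, -1.6]
opening: 15.0
time_s: 36.05
ee_pos: [440.9, 86.7, 25.2]
orientation: [[0.999, 0.047, 0.0], [0.047, -0.999, -0.0], [0.0, 0.0, -1.0]]
contact_force: [0.1, 0.1, -1.5]
opening: 15.3
time_s: 36.3
ee_pos: [440.8, 86.7, 23.6]
orientation: [[0.999, 0.047, -0.0], [0.047, -0.999, -0.0], [-0.0, -0.0, -1.0]]
contact_force: [0.3, 0.5, -1.9]
opening: 14.9
```

```bash
python3 -m creep '[0,0,0.1,0,0,0,1.2, 0,0,0,0,0,0,1.2]'; python3 -m creep '[0,0,0.1,0,0,0,1.2, 0,0,0,0,0,0,1.2]'
```

```text
time_s: 36.55
ee_pos: [440.8, 86.7, 22.6]
orientation: [[0.999, 0.047, -0.0], [0.047, -0.999, -0.0], [-0.0, 0.0, -1.0]]
contact_force: [-0.1, -0.1, -1.1]
opening: 14.5
time_s: 36.8
ee_pos: [440.8, 86.7, 21.6]
orientation: [[0.999, 0.047, -0.0], [0.047, -0.999, -0.0], [-0.0, 0.0, -1.0]]
contact_force: [0.8, 0.1, -2.1]
opening: 14.7
```

```bash
python3 -m creep '[0,0,0.1,0,0,0,1.2, 0,0,0,0,0,0,1.2]'; python3 -m creep '[0,0,0.05,0,0,0,1.2, 0,0,0,0,0,0,1.2]'
```

```text
time_s: 37.05
ee_pos: [440.8, 86.8, 20.6]
orientation: [[0.999, 0.047, -0.0], [0.047, -0.999, -0.0], [-0.0, -0.0, -1.0]]
contact_force: [-0.4, 0.1, -1.2]
opening: 14.9
time_s: 37.3
ee_pos: [441.0, 86.7, 20.3]
orientation: [[0.999, 0.047, 0.0], [0.047, -0.999, -0.0], [0.0, 0.0, -1.0]]
contact_force: [-1.7, -0.2, -0.7]
opening: 14.9
```

```bash
python3 -m creep '[0,0,-0.05,0,0,0,1.2, 0.5,0,0,0,0,0,1.2, 0.5,0,0,0,0,0,1.2, 0.5,0,0,0,0,0,1.2, 0.5,0,0,0,0,0,1.2, 0.3,0,0,0,0,0,1.2, 0,0,0,0,0,0,1.2]'
```

```text
time_s: 38.17
ee_pos: [453.4, 87.5, 20.6]
orientation: [[0.999, 0.047, -0.024], [0.047, -0.999, -0.002], [-0.024, 0.0, -1.0]]
contact_force: [-24.0, -0.8, 30.0]
opening: 15.0
```

```bash
python3 -m creep '[0,0,-0.1,0,0,0,1.2, 0,0,-0.05,0,0,0,1.2, 0,0,0,0,0,0,1.2]';python3 -m creep '[0,0,0,0,0,0,1.2]'
```

```text
time_s: 38.55
ee_pos: [453.6, 87.6, 20.9]
orientation: [[0.999, 0.047, -0.023], [0.047, -0.999, -0.001], [-0.023, 0.0, -1.0]]
contact_force: [-18.9, 0.5, 17.9]
opening: 14.7
time_s: 38.67
ee_pos: [453.6, 87.5, 20.9]
orientation: [[0.999, 0.047, -0.023], [0.047, -0.999, -0.001], [-0.023, 0.0, -1.0]]
contact_force: [-19.1, 1.0, 18.2]
opening: 15.0
```

```bash
python3 -m creep '[-0.5,0,-0.1,0,0,0,1.2, -0.5,0,-0.1,0,0,0,1.2, 0,0,0,0,0,0,1.2]';python3 -m creep '[0.4,0,0,0,0,0,1.2,0.4,0,0,0,0,0,1.2,0,0,0,0,0,0,1.2]';python3 -m creep '[0.4,0,0,0,0,0,1.2,0.4,0,0,0,0,0,1.2,0,0,0,0,0,0,1.2]'
```

```text
time_s: 39.05
ee_pos: [453.2, 87.4, 24.0]
orientation: [[0.999, 0.047, -0.001], [0.047, -0.999, 0.0], [-0.001, -0.0, -1.0]]
contact_force: [-3.8, 1.1, -2.2]
opening: 14.8
time_s: 39.42
ee_pos: [462.2, 88.4, 24.1]
orientation: [[0.999, 0.046, -0.0], [0.046, -0.999, 0.001], [-0.0, -0.001, -1.0]]
contact_force: [-2.8, 5.2, -3.6]
opening: 15.2
time_s: 39.8
ee_pos: [469.8, 88.9, 24.0]
orientation: [[0.999, 0.046, -0.001], [0.046, -0.999, 0.001], [-0.001, -0.001, -1.0]]
contact_force: [-2.6, 4.6, -2.5]
opening: 14.7
```

```bash
python3 -m creep '[0,-0.05,0,0,0,0,1.2, 0,0,0,0,0,0,3, 0,0,0,0,0,0,3, 0,0,0,0,0,0,3, 0,0,0,0,0,0,1.2, 0,0,0,0,0,0,1.2, 0,0,0,0,0,0,1.2, 0,0,0,0,0,0,1.2]'; python3 -m creep '[0.4,0,0,0,0,0,1.2,0.4,0,0,0,0,0,1.2,0,0,0,0,0,0,1.2]'
```

```text
time_s: 40.8
ee_pos: [470.5, 88.8, 24.6]
orientation: [[0.999, 0.047, 0.001], [0.047, -0.999, 0.0], [0.001, -0.0, -1.0]]
contact_force: [0.6, 2.1, 4.1]
opening: 15.0
time_s: 41.18
ee_pos: [470.5, 88.9, 24.6]
orientation: [[0.999, 0.047, -0.017], [0.047, -0.999, -0.001], [-0.017, 0.0, -1.0]]
contact_force: [-18.0, 0.4, 26.8]
opening: 14.6
```

```bash
python3 -m creep '[-0.6,0,-0.05,0,0,0,1.2,0,0,-0.05,0,0,0,1.2,0,0,0,0,0,0,1.2]';python3 -m creep '[0.4,0,0,0,0,0,1.2,0.4,0,0,0,0,0,1.2,0,0,0,0,0,0,1.2]'
```

```text
time_s: 41.55
ee_pos: [470.1, 88.8, 24.7]
orientation: [[0.999, 0.047, -0.004], [0.047, -0.999, -0.0], [-0.004, -0.0, -1.0]]
contact_force: [-5.0, 2.6, 4.4]
opening: 14.7
time_s: 41.92
ee_pos: [470.1, 88.8, 24.7]
orientation: [[0.999, 0.047, -0.023], [0.047, -0.999, -0.001], [-0.023, 0.0, -1.0]]
contact_force: [-23.2, 1.2, 28.7]
opening: 14.7
```

```bash
python3 -m creep '[-0.8,0,-0.05,0,0,0,1.2,0,0,-0.05,0,0,0,1.2,0,0,0,0,0,0,1.2]';python3 -m creep '[0.3,0,0,0,0,0,1.2,0.3,0,0,0,0,0,1.2,0,0,0,0,0,0,1.2]'
python3 -c "
from h import *
a=snap('side')['bgr'][215:260,295:355]
cv2.imwrite('pics/s9.png',cv2.resize(a,(720,540),interpolation=cv2.INTER_CUBIC))"
```

```text
time_s: 42.3
ee_pos: [471.4, 88.8, 25.5]
orientation: [[0.999, 0.047, -0.002], [0.047, -0.999, 0.0], [-0.002, -0.0, -1.0]]
contact_force: [-2.8, 2.5, -1.6]
opening: 15.0
time_s: 42.68
ee_pos: [478.5, 89.1, 26.0]
orientation: [[0.999, 0.047, 0.001], [0.047, -0.999, 0.0], [0.001, -0.0, -1.0]]
contact_force: [-1.0, 3.1, -4.4]
opening: 14.9
```

View pics/s9.png

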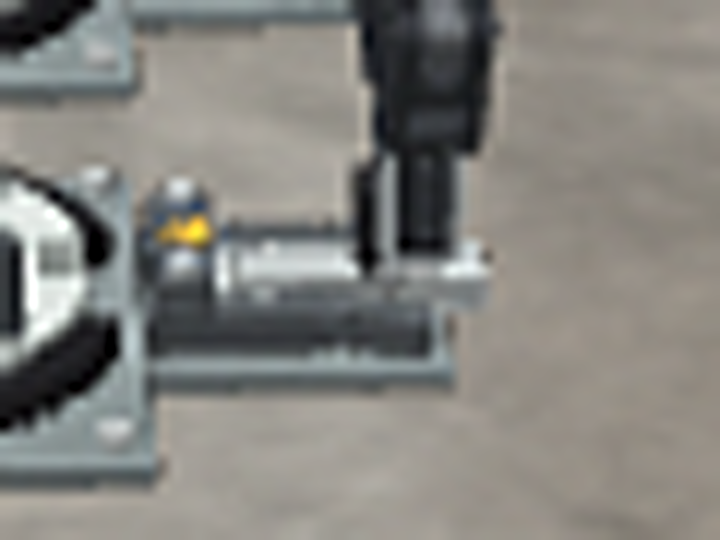

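```bash
python3 -m creep '[0,0,0,0,0,0,3, 0,0,0,0,0,0,4, 0,0,0,0,0,0,4, 0,0,-3,0,0,0,4, 0,0,-3,0,0,0,4, 0,3,-2,0,0,0,4, 0,5,0,0,0,0,4, 0,5,0,0,0,0,4, 0,5,0,0,0,0,4, 0,4,0,0,0,0,4,0,0,0,0,0,0,4]'
cat >> fit.py <<'E'
def kp3(ims,p0,lock=None):
    """fit keeper x,y,yaw,z jointly in several views"""
    tab=grid(-23,-1,-7,7,3); bar=np.r_[grid(3,31,-9,9,3),grid(-34,-28,-9,9,3)]
    gs=[im["bgr"].astype(float).mean(2) for im in ims]
    def cost(p):
        return sum(samp(im,g,w(p,tab,p[3]+38)).mean()-samp(im,g,w(p,bar,p[3]+12)).mean() for im,g in zip(ims,gs))
    r=minimize(cost,p0,method='Nelder-Mead',options=dict(initial_simplex=np.array(p0)+np.r_[[np.zeros(4)],np.diag([5,5,.06,5])]))
    return r.x,r.fun
E
python3 - <<'E'
from fit import *
ts=[snap("top"),snap("side")]
q=nestfit(ts[0],[629.3,95.7,.045])[0]; print("nest",q[:2],np.degrees(q[2]),hubfit(ts[0],q))
p,c=keepfit(ts[0],[491,89.5,.045],8); print("top",p,np.degrees(p[2]),c)
p,c=kp3(ts,[p[0],p[1],p[2],10]); print("both",p,np.degrees(p[2]),c)
big=[cv2.resize(im["bgr"],None,fx=6,fy=6,interpolation=cv2.INTER_CUBIC) for im in ts]
a=big[0][220*6:270*6,205*6:260*6]; b=big[1][215*6:265*6,290*6:360*6]
cv2.imwrite("pics/k10.png",np.hstack([a,b]))
print("ref keeper0",kp3(ts,[461,357,.38,2]))
print("ref keeper2 home",kp3(ts,[492,-303,-.34,6]))
E
```

```text
time_s: 44.1
ee_pos: [488.9, -133.7, 106.8]
orientation: [[0.999, 0.043, 0.002], [0.043, -0.999, -0.001], [0.002, 0.001, -1.0]]
contact_force: [-1.1, 1.4, 0.4]
opening: 40.0
nest [629.24011288  95.58798153] 2.271738475570392 (np.float64(6.5), np.float64(193.08995488557247))
top [4.94006306e+02 8.88425384e+01 8.40092785e-02] 4.813377099738431 -42.05788289763177
both [4.94512076e+02 8.86468714e+01 2.92320775e-02 5.11403631e+00] 1.6748746680321642 -259.35923411001744
ref keeper0 (array([ 4.61849533e+02,  3.58915997e+02,  3.36689788e-01, -7.95003531e+00]), np.float64(-143.39000357802587))
ref keeper2 home (array([ 4.95106566e+02, -3.01133040e+02, -3.72202130e-01,  6.73749722e+00]), np.float64(-165.16795779106042))
```

View pics/k10.png

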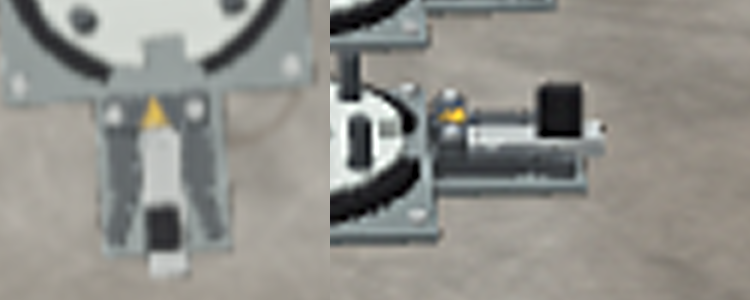

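```bash
python3 -m creep '[-0.47,-3.73,0,0,0,0,0, -0.47,-3.73,0,0,0,0,0, -0.47,-3.73,0,0,0,0,0, -0.47,-3.73,0,0,0,0,0, -0.47,-3.73,0,0,0,0,0, -0.47,-3.73,0,0,0,0,0, 0,0,0,0,0,0,0, 0,0,0,0,0,0,0]'
python3 go.py 451.4 88.5 28 2.3
```

```text
time_s: 45.2
ee_pos: [449.1, 92.0, 106.2]
orientation: [[0.999, 0.049, 0.0], [0.049, -0.999, -0.0], [-0.0, 0.0, -1.0]]
contact_force: [-0.2, 0.7, 0.8]
opening: 0.3
t 45.2 pos [449.1  92.  106.2] psi 2.81 j [  6.   9. 121.  -0.  50.  93.] op 0.3 F [-0.2  0.7  0.8]
tilt [ 0. -0.]  shift cm [0.21 0.35 7.82]  turn rad 0.009 deg 0.5
if turned first: [0.21 0.35 7.82]
```

```bash
python3 -m creep '[0,0.35,2.5,0,0,0.009,0, 0,0,2.5,0,0,0,0, 0,0,2.2,0,0,0,0, 0,0,0.5,0,0,0,0, 0,0,0,0,0,0,0]'
python3 go.py 496.3 90.3 28 2.3
python3 -m creep '[0.5,0,0,0,0,0,0, 0.4,0,0,0,0,0,0, 0.4,0,0,0,0,0,0, 0.4,0,0,0,0,0,0, 0.4,0,0,0,0,0,0, 0,0,0,0,0,0,0]'
```

```text
time_s: 45.82
ee_pos: [449.8, 87.4, 29.2]
orientation: [[0.999, 0.037, -0.0], [0.037, -0.999, -0.0], [-0.0, 0.0, -1.0]]
contact_force: [-0.0, 0.2, -0.4]
opening: 0.0
t 45.83 pos [449.8  87.4  29.2] psi 2.11 j [  6.  18. 122.  -0.  40.  93.] op 0.0 F [-0.   0.2 -0.4]
tilt [-0. -0.]  shift cm [ 4.66 -0.12  0.12]  turn rad -0.003 deg -0.2
if turned first: [ 4.66 -0.1   0.12]
time_s: 46.58
ee_pos: [471.5, 88.9, 29.2]
orientation: [[0.999, 0.038, 0.001], [0.038, -0.999, 0.0], [0.001, -0.0, -1.0]]
contact_force: [0.3, 1.0, -0.4]
opening: -0.1
```

```bash
python3 -m creep '[0.4,0,0,0,0,0,0, 0.4,0,0,0,0,0,0, 0.4,0,0,0,0,0,0, 0.3,0,0,0,0,0,0, 0,0,0,0,0,0,0]'; python3 -m creep '[0.3,0,0,0,0,0,0, 0.3,0,0,0,0,0,0, 0,0,0,0,0,0,0]'
python3 -m creep '[0.3,0,0,0,0,0,0, 0,0,0,0,0,0,0]'
```

```text
time_s: 47.2
ee_pos: [486.6, 89.3, 29.3]
orientation: [[0.999, 0.038, 0.002], [0.038, -0.999, -0.0], [0.002, 0.0, -1.0]]
contact_force: [0.3, -0.4, -0.8]
opening: 0.1
time_s: 47.58
ee_pos: [491.8, 89.6, 29.2]
orientation: [[0.999, 0.038, 0.0], [0.038, -0.999, 0.0], [0.0, -0.0, -1.0]]
contact_force: [-1.9, 0.7, 2.9]
opening: 0.2
time_s: 47.82
ee_pos: [492.1, 89.6, 28.8]
orientation: [[0.999, 0.038, -0.006], [0.038, -0.999, -0.0], [-0.006, 0.0, -1.0]]
contact_force: [-7.9, -0.2, 5.5]
opening: -0.4
```

```bash
python3 -m creep '[0.3,0,0,0,0,0,0, 0.2,0,0,0,0,0,0, 0,0,0,0,0,0,0]'; python3 -m creep '[-1,0,0,0,0,0,0, -0.7,0,0,0,0,0,0, 0,0,-3,0,0,0,0, 0,0,-3,0,0,0,2, 0,4,-2,0,0,0,4.5, 0,5,0,0,0,0,4.5, 0,5,0,0,0,0,4.5,0,5,0,0,0,0,4.5,0,0,0,0,0,0,4.5]'
python3 - <<'E'
from fit import *
ts=[snap("top"),snap("side")]
q=nestfit(ts[0],[629.3,95.7,.045])[0]; print("nest",q[:2],np.degrees(q[2]),hubfit(ts[0],q))
qq=w([629.24,95.6,.0405],np.array([[-98.,0]]),0)[0]; print("home",qq)
p,c=keepfit(ts[0],[qq[0],qq[1],.045],8); print("top",p,np.degrees(p[2]),c)
p,c=kp3(ts,[qq[0],qq[1],.04,8]); print("both",p,c)
p,c=keepfit(ts[0],[461,357,.38]); print("k0",p,np.degrees(p[2]),c)
E
```

```text
time_s: 48.2
ee_pos: [493.2, 89.7, 28.1]
orientation: [[0.999, 0.038, -0.014], [0.038, -0.999, -0.001], [-0.014, 0.0, -1.0]]
contact_force: [-12.8, -0.1, 11.2]
opening: -0.0
time_s: 49.32
ee_pos: [491.3, -104.1, 110.0]
orientation: [[0.999, 0.033, 0.004], [0.033, -0.999, -0.002], [0.004, 0.002, -1.0]]
contact_force: [-0.3, 0.6, -0.3]
opening: 45.0
nest [629.30946164  95.7300669 ] 2.441182172266325 (np.float64(6.000000000000001), np.float64(197.67366649020096))
home [531.32036126  91.63208494   0.        ]
top [5.27000786e+02 9.04719854e+01 3.71572011e-02] 2.1289508040007483 -24.14777951482594
both [ 5.28454636e+02  9.03913205e+01 -7.20865271e-03  5.86213462e+00] -204.81558254476934
k0 [4.61206485e+02 3.56725644e+02 3.80972778e-01] 21.8281323025682 -45.90245718642488
```

```bash
python3 -m creep '[0,0,0,0,0,0.105,8.5, 0,0,0,0,0,0.105,8.5, 0,0,0,0,0,0,8.5]'; python3 go.py 629.3 95.7 110 -10
```

```text
time_s: 49.8
ee_pos: [489.8, -99.2, 109.1]
orientation: [[0.986, -0.168, 0.0], [-0.168, -0.986, 0.0], [0.0, -0.0, -1.0]]
contact_force: [-0.1, -0.0, -0.3]
opening: 85.2
t 49.8 pos [489.8 -99.2 109.1] psi -9.68 j [-16.  13. 116.   0.  51.  83.] op 85.2 F [-0.1 -0.  -0.3]
tilt [0. 0.]  shift cm [ 10.47 -21.56  -0.08]  turn rad 0.006 deg 0.3
if turned first: [ 10.35 -21.62  -0.09]
```

```bash
python3 -m creep '[1.5,-3.1,0,0,0,0,8.5, 1.5,-3.1,0,0,0,0,8.5, 1.5,-3.1,0,0,0,0,8.5, 1.5,-3.1,0,0,0,0,8.5, 1.5,-3.1,0,0,0,0,8.5, 1.5,-3.1,0,0,0,0,8.5, 1.47,-2.96,0,0,0,0,8.5, 0,0,0,0,0,0,8.5, 0,0,0,0,0,0,8.5]'; python3 go.py 629.3 95.7 28 -10
```

```text
time_s: 50.92
ee_pos: [628.9, 94.2, 108.7]
orientation: [[0.986, -0.169, -0.002], [-0.169, -0.986, -0.0], [-0.001, 0.001, -1.0]]
contact_force: [-0.3, -0.1, 0.4]
opening: 85.1
t 50.92 pos [628.9  94.2 108.7] psi -9.74 j [  5.  27.  97.  -0.  57. 104.] op 85.1 F [-0.3 -0.1  0.4]
tilt [-0.002 -0.   ]  shift cm [ 0.02 -0.16  8.07]  turn rad 0.005 deg 0.3
if turned first: [ 0.01 -0.15  8.07]
```

```bash
python3 -m creep '[0,-0.15,2.1,0,0,0,8.5, 0,0,2.1,0,0,0,8.5, 0,0,2.1,0,0,0,8.5, 0,0,1.7,0,0,0,8.5, 0,0,0,0,0,0.08,8.5, 0,0,0,0,0,0.08,8.5, 0,0,0,0,0,0.08,8.5, 0,0,0,0,0,0.06,8.5, 0,0,0,0,0,0.02,8.5, 0,0,0,0,0,0,8.5]'; python3 go.py 629.3 95.7 28 -28
python3 -c "
from rig import *
print(get_state()['moment'])"
```

```text
time_s: 52.18
ee_pos: [630.0, 95.1, 28.4]
orientation: [[0.882, -0.472, -0.0], [-0.472, -0.882, -0.0], [-0.0, 0.0, -1.0]]
contact_force: [0.7, -1.8, -1.2]
opening: 84.8
t 52.17 pos [630.   95.1  28.4] psi -28.16 j [  5.  33.  98.  -0.  49. 123.] op 84.8 F [ 0.7 -1.8 -1.2]
tilt [-0. -0.]  shift cm [-0.09 -0.02  0.04]  turn rad -0.003 deg -0.2
if turned first: [-0.09 -0.02  0.04]
[-0.07176632 -0.15993882  0.08472683]
```

```bash
python3 -m creep '[0,0,0,0,0,-0.12,8.5, 0,0,-2.5,0,0,0,8.5, 0,0,-3,0,0,0,8.5, 0,0,-3,0,0,-0.13,8, 0,0,0,0,0,-0.14,4, 0,0,0,0,0,-0.14,0, -3.6,0,0,0,0,0,0, -3.6,0,0,0,0,0,0, -3.6,0,0,0,0,0,0, -3.6,0,0,0,0,0,0, -2.4,0,0,0,0,0,0, 0,0,0,0,0,0,0, 0,0,0,0,0,0,0]'; python3 go.py 465 89.1 28 2.3
python3 - <<'E'
from fit import *
im=snap("top"); print(hubfit(im,[629.3,95.7]))
E
```

```text
time_s: 53.8
ee_pos: [463.9, 89.1, 114.8]
orientation: [[0.999, 0.038, 0.002], [0.038, -0.999, 0.0], [0.002, -0.0, -1.0]]
contact_force: [0.4, 0.9, 0.7]
opening: 0.0
t 53.8 pos [463.9  89.1 114.8] psi 2.17 j [  6.  10. 119.   0.  51.  93.] op 0.0 F [0.4 0.9 0.7]
tilt [0.002 0.   ]  shift cm [0.09 0.   8.68]  turn rad -0.002 deg -0.1
if turned first: [0.11 0.   8.68]
(np.float64(0.0), np.float64(200.06891139152748))
```

```bash
python3 -m creep '[0,0,3,0,0,0,0, 0,0,3,0,0,0,0, 0,0,2.2,0,0,0,0, 0,0,0.3,0,0,0,0, 0.5,0,0,0,0,0,0, 0.5,0,0,0,0,0,0, 0.5,0,0,0,0,0,0, 0.5,0,0,0,0,0,0, 0.4,0,0,0,0,0,0, 0.3,0,0,0,0,0,0, 0,0,0,0,0,0,0]'
python3 -m creep '[0.3,0,0,0,0,0,0, 0.3,0,0,0,0,0,0, 0,0,0,0,0,0,0]';python3 -m creep '[0.3,0,0,0,0,0,0, 0.2,0,0,0,0,0,0, 0,0,0,0,0,0,0]'
```

```text
time_s: 55.22
ee_pos: [489.5, 90.0, 29.2]
orientation: [[0.999, 0.038, 0.0], [0.038, -0.999, -0.0], [0.0, 0.0, -1.0]]
contact_force: [0.5, -0.2, 0.7]
opening: 0.1
time_s: 55.6
ee_pos: [494.0, 90.2, 28.9]
orientation: [[0.999, 0.038, -0.003], [0.038, -0.999, -0.0], [-0.003, 0.0, -1.0]]
contact_force: [-4.3, 0.2, 2.9]
opening: -0.2
time_s: 55.98
ee_pos: [496.0, 90.3, 28.5]
orientation: [[0.999, 0.038, -0.009], [0.038, -0.999, -0.001], [-0.009, 0.0, -1.0]]
contact_force: [-9.4, 0.8, 8.4]
opening: -0.1
```

Now at 496.0, close to the expected 496.3. One more nudge will show whether it's a hard stop.

```bash
python3 -m creep '[0.3,0,0,0,0,0,0, 0,0,0,0,0,0,0]'; python3 -m creep '[0.3,0,0,0,0,0,0, 0,0,0,0,0,0,0]'; python3 -m creep '[-1.5,0,0,0,0,0,0, -0.9,0,0,0,0,0,0, 0,0,-3,0,0,0,0, 0,0,-3,0,0,0,2, 0,4,-2,0,0,0,4.5, 0,5,0,0,0,0,4.5, 0,5,0,0,0,0,4.5,0,5,0,0,0,0,4.5,0,0,0,0,0,0,4.5]'
python3 - <<'E'
from fit import *
im=snap("top")
q=nestfit(im,[629.3,95.7,.045])[0]; print("nest",q[:2],np.degrees(q[2]),hubfit(im,q))
p,c=keepfit(im,[531,91.6,.04],8); print("top",p,np.degrees(p[2]),c)
p,c=keepfit(im,[461,357,.38]); print("k0",p,np.degrees(p[2]),c)
E
```

```text
time_s: 56.22
ee_pos: [498.2, 90.5, 28.3]
orientation: [[0.999, 0.038, -0.011], [0.038, -0.999, -0.0], [-0.011, -0.0, -1.0]]
contact_force: [-10.4, 1.0, 8.5]
opening: 0.0
time_s: 56.48
ee_pos: [498.6, 90.6, 27.9]
orientation: [[0.999, 0.038, -0.017], [0.038, -0.999, -0.001], [-0.017, 0.0, -1.0]]
contact_force: [-14.1, 1.0, 11.2]
opening: -0.0
time_s: 57.6
ee_pos: [490.7, -103.6, 109.9]
orientation: [[0.999, 0.033, 0.004], [0.033, -0.999, -0.002], [0.004, 0.002, -1.0]]
contact_force: [-0.0, 0.6, 0.5]
opening: 45.1
nest [629.22237233  96.1879621 ] 2.5645615074670522 (np.float64(0.5), np.float64(201.91850584315728))
top [5.32592122e+02 9.15396580e+01 7.36931630e-02] 4.222307220636791 -25.115226139964506
k0 [4.61199579e+02 3.56737607e+02 3.80597142e-01] 21.806609925027733 -45.715237068507804
```

```bash
python3 -m creep '[0,0,0,0,0,-0.174,4.5, 0,0,0,0,0,-0.173,4.5, 1.08,-3.65,0,0,0,0,4.5, 1.08,-3.65,0,0,0,0,4.5, 1.08,-3.65,0,0,0,0,4.5, 1.08,-3.65,0,0,0,0,4.5, 1.08,-3.65,0,0,0,0,4.5, 1.08,-3.65,0,0,0,0,4.5, 1.08,-3.65,0,0,0,0,4.5, 1.08,-3.65,0,0,0,0,4.5, 1.08,-3.65,0,0,0,0,4.5, 1.08,-3.65,0,0,0,0,4.5, 1.08,-3.65,0,0,0,0,4.5, 1.08,-3.65,0,0,0,0,4.5, 0,0,2,0,0,0,4.5, 0,0,1.5,0,0,0,4.5, 0,0,0,0,0,0,4.5, 0,0,0,0,0,0,4.5]'
python3 go.py 448.2 351.5 17 21.8
```

```text
time_s: 59.9
ee_pos: [445.2, 354.3, 74.3]
orientation: [[0.927, 0.375, 0.0], [0.375, -0.927, 0.0], [0.0, -0.0, -1.0]]
contact_force: [-0.1, 0.4, 0.0]
opening: 45.3
t 59.9 pos [445.2 354.3  74.3] psi 22.03 j [ 34.  23. 107.   0.  50. 102.] op 45.3 F [-0.1  0.4  0. ]
tilt [0. 0.]  shift cm [0.17 0.38 5.73]  turn rad 0.004 deg 0.2
if turned first: [0.18 0.38 5.73]
```

```bash
python3 -m creep '[0.17,0.38,2,0,0,0,4.5, 0,0,2,0,0,0,4.5, 0,0,1.7,0,0,0,4.5, 0,0,0,0,0,0,3, 0,0,0,0,0,0,1.2, 0,0,0,0,0,0,1.2, 0,0,0,0,0,0,1.2, 0,0,0,0,0,0,1.2]'
python3 go.py 448.2 351.5 17 21.8
python3 -m creep '[0,0,-2,0,0,0,1.2, 0,0,-2,0,0,0,1.2, 0,0,-2,0,0,0,1.2,0,0,0,0,0,0,1.2]'
python3 go.py 448.2 -134.5 80 4
```

```text
time_s: 60.9
ee_pos: [448.3, 351.7, 17.5]
orientation: [[0.927, 0.375, 0.0], [0.375, -0.927, 0.0], [0.001, -0.0, -1.0]]
contact_force: [-0.0, 1.2, -1.1]
opening: 14.4
t 60.9 pos [448.3 351.7  17.5] psi 22.05 j [ 34.  28. 108.  -0.  44. 102.] op 14.4 F [-0.   1.2 -1.1]
tilt [0. 0.]  shift cm [-0.02  0.01  0.05]  turn rad 0.004 deg 0.3
if turned first: [-0.02  0.01  0.05]
time_s: 61.4
ee_pos: [450.4, 353.1, 80.6]
orientation: [[0.927, 0.375, 0.005], [0.375, -0.927, 0.004], [0.006, -0.001, -1.0]]
contact_force: [-0.0, 0.0, -1.1]
opening: 14.8
t 61.4 pos [450.4 353.1  80.6] psi 22.05 j [ 34.  22. 107.   0.  50. 102.] op 14.8 F [-0.   0.  -1.1]
tilt [0.005 0.004]  shift cm [-18.5   45.11  -0.12]  turn rad 0.315 deg 18.0
if turned first: [-3.62 48.62  0.06]
```

```bash
python3 -m creep '[0,0,0,0,0,0.105,1.2, 0,0,0,0,0,0.105,1.2, 0,0,0,0,0,0.105,1.2, -0.28,3.74,0,0,0,0,1.2, -0.28,3.74,0,0,0,0,1.2, -0.28,3.74,0,0,0,0,1.2, -0.28,3.74,0,0,0,0,1.2, -0.28,3.74,0,0,0,0,1.2, -0.28,3.74,0,0,0,0,1.2, -0.28,3.74,0,0,0,0,1.2, -0.28,3.74,0,0,0,0,1.2, -0.28,3.74,0,0,0,0,1.2, -0.28,3.74,0,0,0,0,1.2, -0.28,3.74,0,0,0,0,1.2, -0.28,3.74,0,0,0,0,1.2, -0.28,3.74,0,0,0,0,1.2, 0,0,0,0,0,0,1.2, 0,0,0,0,0,0,1.2]'
python3 go.py 448.4 -134.5 30 4
```

```text
time_s: 63.65
ee_pos: [445.1, -135.5, 76.8]
orientation: [[0.998, 0.069, -0.001], [0.069, -0.998, 0.001], [-0.001, -0.001, -1.0]]
contact_force: [-1.2, -0.4, -1.9]
opening: 14.9
t 63.65 pos [ 445.1 -135.5   76.8] psi 3.96 j [-22.  13. 121.   0.  46.  64.] op 14.9 F [-1.2 -0.4 -1.9]
tilt [-0.001  0.001]  shift cm [ 0.34 -0.07  4.68]  turn rad -0.001 deg -0.0
if turned first: [ 0.34 -0.08  4.68]
```

```bash
python3 -m creep '[0.3,-0.1,1.7,0,0,0,1.2, 0,0,1.7,0,0,0,1.2, 0,0,1.2,0,0,0,1.2, 0,0,0.3,0,0,0,1.2, 0,0,0,0,0,0,1.2]'
python3 -m creep '[0.4,0,0,0,0,0,1.2, 0.4,0,0,0,0,0,1.2, 0.4,0,0,0,0,0,1.2, 0.4,0,0,0,0,0,1.2, 0.4,0,0,0,0,0,1.2, 0.4,0,0,0,0,0,1.2, 0.4,0,0,0,0,0,1.2, 0,0,0,0,0,0,1.2]'; python3 go.py 477.3 -132.5 27 4
```

```text
time_s: 64.28
ee_pos: [448.7, -134.5, 27.9]
orientation: [[0.998, 0.07, -0.0], [0.07, -0.998, 0.0], [-0.0, -0.0, -1.0]]
contact_force: [0.4, 1.1, -1.3]
opening: 14.7
time_s: 65.28
ee_pos: [477.1, -132.9, 28.2]
orientation: [[0.998, 0.07, 0.0], [0.07, -0.998, -0.0], [0.0, 0.0, -1.0]]
contact_force: [-0.3, 0.6, -1.5]
opening: 14.7
t 65.28 pos [ 477.1 -132.9   28.2] psi 4.01 j [-21.  21. 118.   0.  41.  65.] op 14.7 F [-0.3  0.6 -1.5]
tilt [ 0. -0.]  shift cm [ 0.03 -0.04  0.12]  turn rad 0.0 deg 0.0
if turned first: [ 0.03 -0.04  0.12]
```

```bash
python3 -m creep '[0,0,0.1,0,0,0,1.2, 0,0,0,0,0,0,2.5, 0,0,0,0,0,0,3.5, 0,0,0,0,0,0,3.5, 0,0,-2.5,0,0,0,3.5, 0,0,-2.5,0,0,0,0, -3.4,0,0,0,0,0,0, 0,0,0,0,0,0,0, 0,0,0,0,0,0,0]'
python3 - <<'E'
from fit import *
ts=[snap("top"),snap("side")]
p,c=keepfit(ts[0],[491,-131.5,.07],8); print("top",p,np.degrees(p[2]),c)
print(hubfit(ts[0],[636.9,-121.3]),hubfit(ts[0],[629.3,95.7]))
E
python3 go.py 444 -134.5 28 4
```

```text
time_s: 66.4
ee_pos: [443.3, -135.4, 77.4]
orientation: [[0.998, 0.069, 0.001], [0.069, -0.998, -0.0], [0.001, 0.0, -1.0]]
contact_force: [0.6, -0.8, 0.2]
opening: 0.1
top [ 4.66912691e+02 -1.13127544e+02 -3.38077341e-01] -19.370404763440327 21.35270988471877
(np.float64(3.5), np.float64(198.21605530313082)) (np.float64(0.5), np.float64(200.09566116487713))
t 66.5 pos [ 443.7 -135.4   77.3] psi 4.01 j [-22.  13. 121.   0.  46.  64.] op -0.3 F [ 0.4 -0.2 -0.4]
tilt [ 0.001 -0.   ]  shift cm [ 0.03 -0.09  4.93]  turn rad 0.0 deg 0.0
if turned first: [ 0.04 -0.09  4.93]
```

Keeper is hidden by the arm from above, so I'll lower behind the tab and push, stopping on force.

```bash
python3 -m creep '[0,-0.08,2,0,0,0,0, 0,0,2,0,0,0,0, 0,0,0.8,0,0,0,0, 0,0,0,0,0,0,0]'
python3 -m creep '[0.4,0,0,0,0,0,0, 0.4,0,0,0,0,0,0, 0.4,0,0,0,0,0,0, 0.4,0,0,0,0,0,0, 0.4,0,0,0,0,0,0, 0.4,0,0,0,0,0,0, 0,0,0,0,0,0,0]'; python3 go.py 504 -130.6 28 4
python3 -m creep '[0.4,0,0,0,0,0,0, 0.4,0,0,0,0,0,0, 0.4,0,0,0,0,0,0, 0.4,0,0,0,0,0,0, 0,0,0,0,0,0,0]'
```

```text
time_s: 67.0
ee_pos: [442.5, -134.2, 28.6]
orientation: [[0.998, 0.07, -0.001], [0.07, -0.998, 0.001], [-0.001, -0.001, -1.0]]
contact_force: [0.4, -0.1, 1.1]
opening: 0.4
time_s: 67.88
ee_pos: [467.2, -132.7, 29.1]
orientation: [[0.998, 0.07, 0.001], [0.07, -0.998, -0.0], [0.001, 0.0, -1.0]]
contact_force: [-0.5, 0.3, 0.4]
opening: -0.2
t 67.88 pos [ 467.2 -132.7   29.1] psi 4.0 j [-21.  20. 119.   0.  41.  65.] op -0.2 F [-0.5  0.3  0.4]
tilt [ 0.001 -0.   ]  shift cm [3.69 0.05 0.11]  turn rad -0.0 deg -0.0
if turned first: [3.69 0.05 0.11]
time_s: 68.5
ee_pos: [483.4, -131.7, 29.3]
orientation: [[0.998, 0.07, 0.001], [0.07, -0.998, -0.0], [0.001, 0.0, -1.0]]
contact_force: [0.6, 0.1, -0.1]
opening: 0.2
```

```bash
python3 -m creep '[0.4,0,0,0,0,0,0, 0.4,0,0,0,0,0,0, 0.4,0,0,0,0,0,0, 0.3,0,0,0,0,0,0, 0,0,0,0,0,0,0]'; python3 -m creep '[0.3,0,0,0,0,0,0, 0.3,0,0,0,0,0,0, 0,0,0,0,0,0,0]';  python3 -m creep '[0.3,0,0,0,0,0,0, 0.3,0,0,0,0,0,0, 0,0,0,0,0,0,0]'
```

```text
time_s: 69.12
ee_pos: [498.3, -130.6, 29.3]
orientation: [[0.998, 0.07, 0.001], [0.07, -0.998, -0.0], [0.001, 0.0, -1.0]]
contact_force: [-0.2, 0.1, -0.8]
opening: -0.0
time_s: 69.5
ee_pos: [503.6, -130.1, 29.1]
orientation: [[0.998, 0.07, 0.0], [0.07, -0.998, 0.0], [0.0, -0.0, -1.0]]
contact_force: [-2.0, 0.4, 1.0]
opening: 0.3
time_s: 69.88
ee_pos: [506.2, -129.2, 28.7]
orientation: [[0.997, 0.071, -0.008], [0.071, -0.998, 0.001], [-0.008, -0.002, -1.0]]
contact_force: [-8.4, -1.2, 7.1]
opening: 0.4
```

One more nudge, then I'll retreat towards the arm's home side and check everything.

```bash
python3 -m creep '[0.3,0,0,0,0,0,0, 0.3,0,0,0,0,0,0, 0,0,0,0,0,0,0]'; python3 -m creep '[-1.5,0,0,0,0,0,0, -1,0,0,0,0,0,0, 0,0,-3,0,0,0,0, 0,0,-3,0,0,0,0, 0,-4,-3,0,0,0,2, 0,-5,0,0,0,0,4, 0,-5,0,0,0,0,4, 0,-5,0,0,0,0,4, 0,-5,0,0,0,0,4, 0,-5,0,0,0,0,4, 0,-5,0,0,0,0,4, 0,-5,0,0,0,0,4, 0,-5,0,0,0,0,4, 0,0,0,0,0,0,4, 0,0,0,0,0,0,4]'
python3 - <<'E'
from fit import *
im=snap("top")
for n in ([629.25,95.8,.0425],[636.9,-121.3,.07],[584.1,-336.65,-.34]):
    q=nestfit(im,n)[0]; h=w(n,np.array([[-98.,0]]),0)[0]
    p,c=keepfit(im,[h[0],h[1],n[2]],8)
    print("nest",q[:2].round(1),np.degrees(q[2]).round(1),"hub",hubfit(im,q)[0],"home",h[:2].round(1),"keeper",p[:2].round(1),np.degrees(p[2]).round(1),c.round(1))
cv2.imwrite('pics/end.png',cv2.resize(im["bgr"][180:280,200:400],None,fx=4,fy=4,interpolation=cv2.INTER_CUBIC))
E
```

```text
time_s: 70.25
ee_pos: [506.2, -128.9, 28.3]
orientation: [[0.997, 0.072, -0.021], [0.072, -0.997, 0.002], [-0.021, -0.004, -1.0]]
contact_force: [-20.8, -3.5, 17.7]
opening: -0.0
time_s: 72.12
ee_pos: [459.7, 307.8, 119.0]
orientation: [[0.997, 0.071, 0.0], [0.071, -0.997, -0.0], [0.0, 0.0, -1.0]]
contact_force: [-0.8, 0.2, -0.0]
opening: 39.7
nest [629.2  96.2] 2.6 hub 0.5 home [531.3  91.6] keeper [532.6  91.5] 4.2 -25.0
nest [ 636.8 -121.2] 4.3 hub 3.5 home [ 539.1 -128.2] keeper [ 540.4 -128.8] 3.6 -28.1
nest [ 584.1 -336.7] -20.2 hub 340.5 home [ 491.7 -304. ] keeper [ 493.2 -301.1] -21.8 -35.1
```

View pics/end.png

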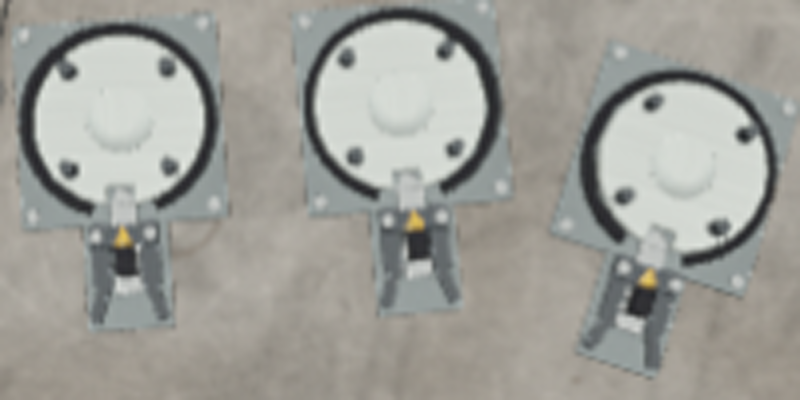

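All three keepers are under their bridges, with noses in the notches and tabs against the bridges. The arm is clear, so I'm handing in.

```bash
python3 -c "
from rig import *
print(finish_job())"
```

```text
the job is handed in; nothing more can be done
None
```

All three hubs were present. I turned each one in its nest by pushing opposite studs with the open gripper. I then laid a keeper in each channel and slid it in until it hit a hard stop. The job was handed in at about 72 s, with the gripper open and clear; no verdict is reported.

| Fixture | Hub yaw vs nest | Keeper vs fully-home position |
|---|---|---|
| nest_0 | about 2° off (about 2.4 mm at the notch) | 1.3 mm |
| nest_1 | about 1° off | 1.4 mm |
| nest_2 | about 1° off | 3.3 mm |

- **Final checks:** In the last top view all three tabs sit against their bridges and all three noses are in their notches. These checks used only the top camera, whose calibration is good to about 2 mm. A similar forward bias showed in all three keeper positions.
- **nest_2:** An earlier fit put this keeper about 1 mm from home, so the two readings disagree by about 2 mm, even though nothing had touched it in between. I went with the hard stop I felt and the final picture.
- **Snags:** Gripped keepers jammed on the channel floor when I slid them, so I raised them slightly. In nests 0 and 1 I released the keeper and pushed it home with closed fingers behind the tab. The nest_0 keeper first stopped 4 mm short because its hub was 4° off. I turned the hub a little more and pushed again.
- **Not re-measured:** I did not check the oil can, V block or tape at the end. The arm stayed clear of them, and I saw no contact.

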